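Make a painting place ready

TASK

Get this painting place ready: swing both hold-down bars in over the canvas until they are fully home in their forks, and lock each with a headed pin pushed through fork and bar until its head sits down on the fork. Also turn every rinse pot that is there the right way up, so that it stands mouth-up on the drip mat, and do not disturb the paint bottle, the paint jar or the tape roll.

Things in the scene. Friction and masses are not known exactly. Their poses are not given: they have to be found in the camera images.
- bar_left (a joint): angle (rad) of the left (+y) hold-down bar about its upright hinge: 0 = closed, at its stop, hole in line with the fork's holes; grows to 0.9 as the free end swings out, to the left (clockwise from above). Light friction (about 0.06 N m): it stays where it is left, with no spring.
- bar_right (a joint): the same for the right (-y) bar, which opens to the right (anticlockwise from above)
- bar_left_hinge (a point): point on the left bar's hinge axis, at the bar's top face (38 mm above the table). The bar is a flat steel strip 22 mm wide, 8 mm thick (30 to 38 mm above the table), running from this far-side hinge 198 mm towards the robot to the centre of its lug hole (hole 13 mm); the lug is 30 mm square
- bar_left_post (a point): point on the bar's top face at the foot of its upright black handle post: a cylinder 16 mm in diameter, 30 mm tall (38 to 68 mm above the table), 140 mm from the hinge axis towards the lug. Push or drag the post to swing the bar
- bar_left_hole (a point): centre of the left bar's lug hole, on the bar's top face
- bar_right_hinge (a point): as bar_left_hinge, right bar
- bar_right_post (a point): as bar_left_post, right bar
- bar_right_hole (a point): as bar_left_hole, right bar
- fork_left (a point): centre of the left fork's hole at the top face of its upper plate (48 mm above the table). Two 34 mm square aluminium plates 6 mm thick (20 to 26 and 42 to 48 mm up) with 12 mm upright holes, joined by a block on the robot's side; the closed lug lies between. Axes as the jig's: x from fork to hinge along the closed bar, y left, z up
- fork_right (a point): the same for the right fork, 160 mm from the left one
- jig: fixed plywood board 270 x 210 x 12 mm with a 140 x 190 mm stretched canvas (top 28 mm above the table) between the forks (robot's side) and the hinges (far side); origin at the centre of its underside, x away from the robot, y to the left
- pin_block: fixed wooden block 90 (x) x 40 (y) x 36 mm with two upright 10.5 mm holes 50 mm apart along its x, in which the pins stand at the start; origin at the centre of its underside
- pin_a: steel headed pin, upright. Origin at the underside of its head flange, on the axis, z up through the head. Shank 8 mm in diameter reaching 34 mm below the origin (last 7 mm tapered to a 4 mm tip); flange 22 mm in diameter, 4 mm thick; above it a grip knob 16 mm in diameter, up to 38 mm above the origin. 60 g. Either pin fits either fork; seated, its origin is at the fork point
- pin_b: second pin, the same as pin_a
- mat: fixed black rubber drip mat 260 (x) x 400 (y) x 3 mm, origin at the centre of its underside (on the table)
- pot_1: white plastic rinse pot, square outside 46 x 46 mm, 62 mm tall, walls 3 mm, open at one end, about 90 g. Origin at the centre of the outer face of its closed bottom, z from there to the mouth (down at the start, as the pots stand mouth-down), x and y square to its sides. It does not roll when laid on its side. Two or three pots are there; one may be absent
- pot_2: white plastic rinse pot, square outside 46 x 46 mm, 62 mm tall, walls 3 mm, open at one end, about 90 g. Origin at the centre of the outer face of its closed bottom, z from there to the mouth (down at the start, as the pots stand mouth-down), x and y square to its sides. It does not roll when laid on its side. Two or three pots are there; one may be absent
- pot_3: white plastic rinse pot, square outside 46 x 46 mm, 62 mm tall, walls 3 mm, open at one end, about 90 g. Origin at the centre of the outer face of its closed bottom, z from there to the mouth (down at the start, as the pots stand mouth-down), x and y square to its sides. It does not roll when laid on its side. Two or three pots are there; one may be absent
- paint_bottle: paint bottle 38 mm in diameter, 90 mm tall; leave alone. Origin under its centre
- paint_jar: low white lidded paint jar 64 mm in diameter, 55 mm tall; leave alone. Origin under its centre
- tape_roll: roll of tape lying flat, 90 mm in diameter, 24 mm tall; leave alone. Origin under its centre
Things that resemble listed ones, but are neither listed nor needed, are in the scene too. Leave any blue or turquoise look-alike of the pot_1 alone.

How it is judged:
At the end, for the whole second after the job is handed in: Both bars closed to within 0.03 rad; each pin seated in a fork (its head's underside within 3 mm of the fork's top face and 4 mm of the hole's axis); every pot present stands at rest mouth-up (within 0.1 rad) with its centre over the drip mat (value of joint each of bar_left, bar_right below 0.03 rad and ((horizontal distance between pin_a and fork_left below 0.004 m and z of pin_a in the frame of fork_left between -0.004 and 0.003 m) or (horizontal distance between pin_a and fork_right below 0.004 m and z of pin_a in the frame of fork_right between -0.004 and 0.003 m)) and ((horizontal distance between pin_b and fork_left below 0.004 m and z of pin_b in the frame of fork_left between -0.004 and 0.003 m) or (horizontal distance between pin_b and fork_right below 0.004 m and z of pin_b in the frame of fork_right between -0.004 and 0.003 m)) and angle between each of pot_1, pot_2, pot_3's own z axis and vertical below 0.1 rad and z of pot_1 in the frame of mat between 0 and 0.009 m and x of pot_1 in the frame of mat between -0.13 and 0.13 m and y of pot_1 in the frame of mat between -0.2 and 0.2 m and linear speed of each of pot_1, pot_2, pot_3 below 0.03 m/s and z of pot_2 in the frame of mat between 0 and 0.009 m and x of pot_2 in the frame of mat between -0.13 and 0.13 m and y of pot_2 in the frame of mat between -0.2 and 0.2 m and z of pot_3 in the frame of mat between 0 and 0.009 m and x of pot_3 in the frame of mat between -0.13 and 0.13 m and y of pot_3 in the frame of mat between -0.2 and 0.2 m); the robot touches nothing.
It fails at once if the paint bottle is disturbed (moved more than 40 mm) (distance of paint_bottle from where it was at the start of the episode above 0.04 m).
It fails at once if the paint jar is disturbed (moved more than 40 mm) (distance of paint_jar from where it was at the start of the episode above 0.04 m).
It fails at once if the tape roll is disturbed (moved more than 40 mm) (distance of tape_roll from where it was at the start of the episode above 0.04 m).
Of pot_1, pot_2, pot_3 only 2 to 3 are there at a start; the rules pass over those that are not, and their reading is None.
At some moment in a run one of pot_1, pot_2, pot_3 may be knocked a few centimetres aside while the robot is not near it.
It also fails if it takes over 210 s, if anything falls off the work surface, if the arm or the gripper's body presses on something with over 40 N, if the wrist force passes 120 N, or if a joint passes its speed limit or range.

ROBOT

A 7-joint arm with a two-finger parallel gripper is mounted at the origin on the work surface. World frame = base frame: x ahead of the robot, y to its left, z up, the work surface at z = 0. Lengths are in m, angles in rad, forces in N, time in s.
With the tool pointing down it reaches from about 0.4 to 0.85 m from the base axis. Payload 10.4 kg.
Tool frame: the origin (TCP) lies midway between the tips of the shut fingers; the grasp point (between the pads) lies 19 mm behind it (ctrl.hold_point_z is the distance from the TCP to the grasp point, in m); z points along the fingers, y is the line along which they close (so a half turn about z gives the same grasp; the last joint's range is limited). The gripper opens to 87 mm and grips with 3 to 60 N. Pads are 19 mm wide; open, the fingers measure 117 mm over their backs; the gripper's body (75 mm by 190 mm) begins 51 mm behind the grasp point.
Start: joints at [-1.276, 0.332, -0.065, 1.46, 0.022, 1.35, -0.088], TCP at [0.195, 0.594, 0.201] pointing down, gripper open.
Joint ranges: [-2.6, 2.6], [-0.5, 2.12], [-1.47, 1.34], [0.16, 2.42], [-1.27, 4.41], [0.06, 2.06], [-2.6, 2.6]. Speed limits (rad/s): [2.22, 2.22, 2.79, 2.79, 3.14, 3.14, 3.14].

INTERFACE

Orientations are given as a rotation vector (axis times angle).
In Python, from station import ctrl gives the robot as it stands.
- The arm moves only by the shell command python3 -m jog 'ROWS' [OPENING]. ROWS is text: rows parted by semicolons, each of 4 numbers parted by spaces: the shift along the tool's x, y, z scaled (see below), then the turn about the tool's z scaled (see below). A call has 1 to 12 rows; each row shifts and turns the commanded pose from where the row before left it, along the tool's axes as they then stand; what a row does not reach is not made up. The controller multiplies each number of a shift by 0.02 m and each number of a turn by 0.12 rad. A row lasts 1/8 s, in which the tool goes at most 62.5 mm and 10.7 degrees, less where a joint would pass 70% of its speed; a pose out of reach is approached as far as the arm can. A call with a number of a shift or a turn outside -1 to 1 is refused whole. A call with a gripper value outside its range is refused whole. OPENING is the finger opening in mm, from 0 to 87, set as the call begins (- or left out, the last holds). The fingers move at their own pace and stop on an object; the grip force is fixed at half the most. Time passes only in rows, so rows that do not move let the fingers close. It gives the time, the measured TCP pose, the force, the opening and the grip force at its end, in the units of the state.
- ctrl.get_state(): the state, without advancing time (a new reading comes with each control period).
- ctrl.capture(name): name is "side" or "top" or "wrist"; returns the picture (480x640x3 uint8, blue, green, red); there is no depth.
- ctrl.get_calibration(name): a dict with "fx", "fy", "cx", "cy" (pixels), "k1" (the pictures are not rectified: a ray, as slopes to the right and down, at radius r is drawn at 1 + k1 r^2 times it, then the intrinsics apply), "pose" (4x4, takes a point from camera to world coordinates). Camera axes: x right, y down, z forward; pixel columns grow to the right and rows downward; lengths in m; the calibration is good to about 2 mm. A picture is of the moment at which its call begins: read the wrist's pose just before it. get_calibration takes no time and is no camera call; for the wrist camera it gives the pose at the moment of the call.
- ctrl.close_job(): hands the job in; it is judged then, once.
Trained networks look in the newest picture that a camera, given by its name, has taken for a name from the list of things; names that differ only in an ending like _2 or _b are one class to them, and where a whole thing is asked for, a point or a joint stands for the part that bears it (a point fixed in the world has none). Each returns a list of dicts, best first, with "confidence" (0 to 1); they miss things now and then, are a little off and sometimes report something else, mostly with a low value. They report only what shows in the picture. A call takes as long as a camera call. They do not tell look-alikes from the thing itself.
- ctrl.spot_in(camera, name): "rect" ([left, top, width, height] as shares, 0 to 1, of the picture: columns of its width, rows of its height, round what is visible of it).
- ctrl.silhouettes(camera, name): "pixels" (480x640 bool, what is visible of it) and "rect" ([left, top, width, height] as shares, 0 to 1, of the picture: columns of its width, rows of its height, round what is visible of it).
The state is a dict: "clock": time; "joint_pos": joint angles; "qvel": joint speeds; "tau": joint torques, N m; "ee_pos": TCP position; "orientation": TCP orientation; "force": force on the tool from outside, world axes, zero at the start; "moment": the same for the moment, N m; "width": opening from 0.0 (shut) to 1.0 (fully open); "finger_force": force on a finger pad.
Only numpy, scipy, OpenCV 4.12 (cv2) and the standard library are available. Lean on these libraries where they do the work, as an engineer would, in place of code of your own. Each camera call takes 0.05 s, during which the arm holds its last target. There are 200 camera calls.

## Working session

There is one attempt and no reset: what is moved stays moved. The work goes in short steps, Python scripts to look and compute and a shell command to move; the robot and the scene stay as the last step left them, time stands still between calls to the robot, and variables do not carry over. Pictures are saved under pics/ and viewed, at most 14 in all, crops included, and the job is handed in when it is done.

```bash
ls; mkdir -p pics
cat > h.py <<'E'
import numpy as np, cv2
from scipy.spatial.transform import Rotation as R
from station import ctrl
def K(c): return np.array([[c['fx'],0,c['cx']],[0,c['fy'],c['cy']],[0,0,1.]])
def ray(c,u,v):
    x=(u-c['cx'])/c['fx'];y=(v-c['cy'])/c['fy'];k=c['k1'];a,b=x,y
    for _ in range(30):
        s=1+k*(a*a+b*b);a,b=x/s,y/s
    P=np.array(c['pose']);return P[:3,3],P[:3,:3]@np.array([a,b,1.])
def plane(c,u,v,z):
    o,d=ray(c,u,v);return o+d*(z-o[2])/d[2]
def proj(c,p):
    P=np.array(c['pose']);q=P[:3,:3].T@(np.asarray(p)-P[:3,3]);a,b=q[:2]/q[2];s=1+c['k1']*(a*a+b*b)
    return np.array([c['fx']*a*s+c['cx'],c['fy']*b*s+c['cy']])
def snap(n,f=None):
    c=ctrl.get_calibration(n);im=np.asarray(ctrl.capture(n)).copy()
    if f: cv2.imwrite('pics/'+f,im)
    return c,im
E
python3 - <<'E'
from h import *
np.set_printoptions(precision=4,suppress=True)
s=ctrl.get_state();print(s)
for n in('top','side','wrist'):
    c,im=snap(n,n+'0.png');print(n,c['fx'],c['cx'],c['cy'],c['k1'],np.array(c['pose']))
print(ctrl.hold_point_z)
E
```

```text
pics
{'clock': 0.0, 'joint_pos': array([-1.2756,  0.3329, -0.0647,  1.4609,  0.0216,  1.3499, -0.0885]), 'qvel': array([ 0.0029, -0.0015,  0.0001,  0.0001, -0.0001, -0.001 , -0.0006]), 'tau': array([ -0.0003, -62.3243,   0.0245, -38.9903,  -0.0612,   0.0396,
         0.0001]), 'ee_pos': array([0.1952, 0.5933, 0.2006]), 'orientation': array([-0.4971, -3.1018,  0.0023]), 'force': array([0.8165, 0.1971, 0.2965]), 'moment': array([ 0.0078, -0.0119, -0.0009]), 'finger_force': 0.0, 'width': 0.9992955393367439}
top 483.92510301394486 318.1894987357783 241.77499336443876 -0.031041319305618185 [[ 0.0131 -0.9886  0.1498  0.431 ]
 [-0.9999 -0.0133 -0.0001 -0.0703]
 [ 0.0021 -0.1498 -0.9887  1.1146]
 [ 0.      0.      0.      1.    ]]
side 610.2383226663526 317.77998290095195 231.81304684575278 0.03301887231829518 [[-0.9619 -0.1983  0.1881  0.3436]
 [-0.2731  0.6744 -0.686   0.726 ]
 [ 0.0092 -0.7113 -0.7029  0.8817]
 [ 0.      0.      0.      1.    ]]
wrist 371.3255777108445 318.65356457591923 240.57579941022945 -0.013741696257352765 [[ 0.3114  0.9161  0.2525  0.1255]
 [ 0.9503 -0.2996 -0.0848  0.6164]
 [-0.0021  0.2663 -0.9639  0.383 ]
 [ 0.      0.      0.      1.    ]]
0.0187
```

View pics/top0.png

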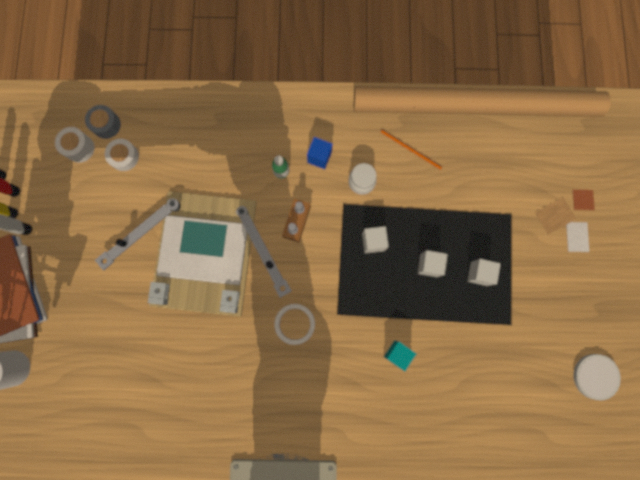

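View pics/side0.png

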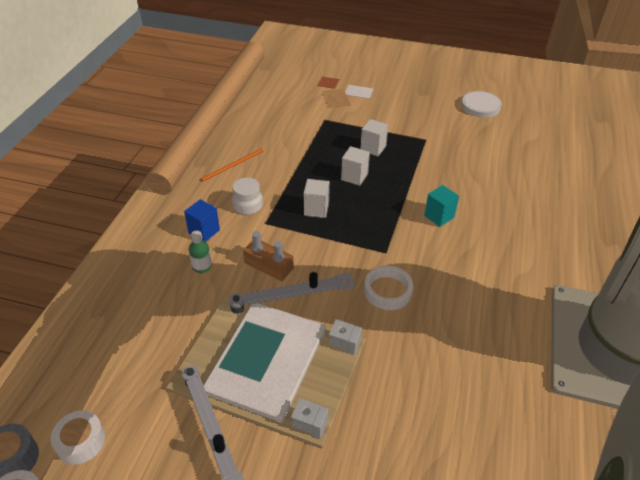

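```bash
cat >> h.py <<'E'
def cen(cam,name,c,z,minconf=.25):
    out=[]
    for d in ctrl.silhouettes(cam,name):
        m=np.asarray(d['pixels']);
        if d['confidence']<minconf or m.sum()<5: continue
        v,u=np.nonzero(m);r=cv2.minAreaRect(np.c_[u,v].astype(np.float32))
        out.append((round(d['confidence'],2),np.round([u.mean(),v.mean()],1),np.round(plane(c,u.mean(),v.mean(),z),4),np.round(r[1],1),round(r[2],1)))
    return out
def go(x,y,z,yaw=None):
    "units still to go: shift in tool axes (total, in row units of 20 mm), turn units"
    s=ctrl.get_state();Rm=R.from_rotvec(s['orientation']).as_matrix();e=s['ee_pos']
    d=np.array([x,y,z])-e;print('ee',np.round(e,4),'heading tool x',round(np.degrees(np.arctan2(Rm[1,0],Rm[0,0])),2),'units',np.round(Rm.T@d/.02,3),'t',round(s['clock'],1))
E
python3 - <<'E'
from h import *
np.set_printoptions(precision=4,suppress=True)
for cam in('top','side'):
    c,im=snap(cam)
    for n,z in [('pot_1',.063 if cam=='top' else .034),('bar_left',.038),('bar_left_post',.05),('pin_a',.07),('pin_block',.036),('jig',.012),('mat',.003),('paint_jar',.03),('paint_bottle',.05),('tape_roll',.02)]:
        print(cam,n)
        for o in cen(cam,n,c,z): print('   ',*o)
E
```

```text
top pot_1
    0.98 [319.3 152.3] [ 0.7953 -0.0703  0.063 ] [22.5 26.6] 21.8
    0.86 [374.8 239.2] [ 0.5978 -0.1949  0.063 ] [23. 23.] 80.5
    0.78 [432.1 263.2] [ 0.5464 -0.3202  0.063 ] [25.8 24.3] 10.3
    0.77 [483.4 271.9] [ 0.5286 -0.4325  0.063 ] [29.8 25.1] 11.3
    0.57 [399.6 355.6] [ 0.3478 -0.2468  0.063 ] [26.9 25. ] 33.7
top bar_left
    0.81 [136.  233.5] [0.6075 0.3423 0.038 ] [ 14.9 101.5] 49.3
top bar_left_post
    0.92 [136.2 233.6] [0.6054 0.3372 0.05  ] [ 15.7 101.5] 49.8
    0.66 [263.  250.9] [0.5701 0.0517 0.05  ] [98.5 13.1] 62.6
top pin_a
    0.57 [136.6 233.3] [0.6029 0.3289 0.07  ] [ 15.1 101.6] 49.8
    0.54 [292.6 228.1] [ 0.6189 -0.0138  0.07  ] [8. 8.] 0.0
top pin_block
    0.58 [297.3 219.7] [ 0.6444 -0.0222  0.036 ] [20.6 41.8] 16.9
top jig
    0.68 [201.1 253. ] [0.5685 0.1986 0.012 ] [197.1 117.9] 5.5
top mat
    0.97 [424.4 264.5] [ 0.5496 -0.3166  0.003 ] [175.3 112.6] 3.5
top paint_jar
    0.82 [362.8 178.4] [ 0.7453 -0.1717  0.03  ] [30. 27.] 90.0
top paint_bottle
    0.57 [280.4 166.6] [0.7647 0.0181 0.05  ] [22.4 16.5] 63.4
top tape_roll
   
[... 724 characters left out ...]
6638 -0.0103  0.07  ] [21. 10.] 90.0
    0.44 [269.7 367.2] [0.5507 0.2405 0.07  ] [178.9 214. ] 67.7
side pin_block
    0.71 [268.5 261. ] [0.6374 0.0019 0.036 ] [52.3 27.7] 27.3
side jig
    0.57 [269.9 367.5] [0.5652 0.2061 0.012 ] [177.7 211.1] 68.6
side mat
    0.91 [350.6 188.4] [ 0.5465 -0.2833  0.003 ] [125.8 131.9] 18.9
    0.44 [293.2 289.4] [0.5809 0.0286 0.003 ] [ 22.1 124.9] 80.5
side paint_jar
    0.73 [246.2 195.8] [ 0.7456 -0.1665  0.03  ] [36. 30.] 90.0
    0.69 [388.3 286.5] [ 0.4095 -0.005   0.03  ] [43. 47.] 90.0
side paint_bottle
    0.72 [199.1 252.6] [0.7637 0.0299 0.05  ] [42.6 20.5] 81.3
side tape_roll
    0.59 [387.4 286.9] [ 0.4118 -0.0122  0.02  ] [49.  45.5] 11.3
```

Run:
```python
from h import *
np.set_printoptions(precision=4,suppress=True)
c,im=snap('top')
for n,u,v,z in [('hingeL',174,204,.04),('lugL',104,263,.038),('postLtop',122,243,.068),('forkL',158,291,.048),('forkR',230,298,.048),('hingeR',244,211,.04),('postRtop',269,265,.068),('lugR',283,287,.038)]:
    print(n,plane(c,u,v,z))
cv2.imwrite('pics/crop1.png',cv2.resize(im[180:340,85:325],None,fx=3.3,fy=3.3,interpolation=cv2.INTER_CUBIC)); go(.45,.45,.25)
```

```text
hingeL [0.6765 0.2592 0.04  ]
lugL [0.5395 0.4102 0.038 ]
postLtop [0.5811 0.3604 0.068 ]
forkL [0.4783 0.2809 0.048 ]
forkR [0.4654 0.1214 0.048 ]
hingeR [0.6622 0.0989 0.04  ]
postRtop [0.5372 0.0358 0.068 ]
lugR [0.4916 0.0064 0.038 ]
ee [0.1953 0.5938 0.2014] heading tool x 161.79 units [-14.343  -2.848  -2.431] t 1.3
```

View pics/crop1.png

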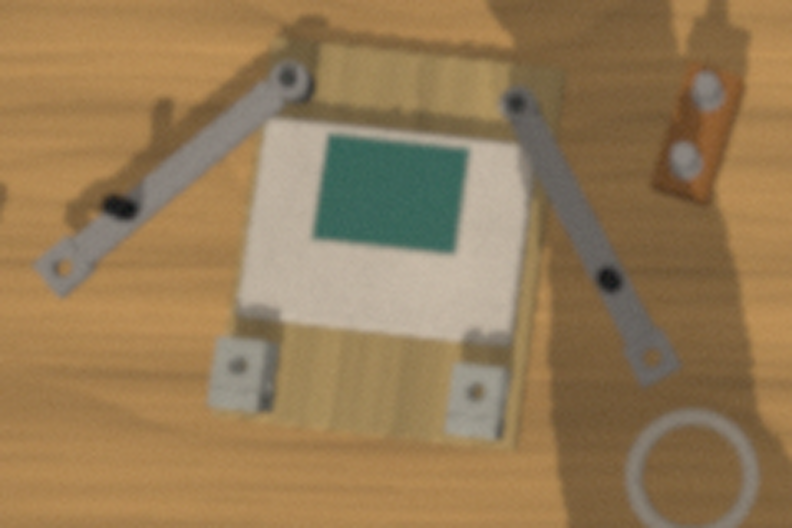

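```bash
python3 -m jog '0 0 0 -.9;0 0 0 -.9;0 0 0 -.85;-1 0 0 0;-1 0 0 0;-1 0 0 0;-1 0 0 0;-1 0 0 0;-1 0 0 0;-1 0 0 0;-1 -1 0 0;-1 -1 0 0' 0
python3 -m jog '-1 -1 0 0;-1 -1 0 0;-1 -1 0 0;-1 -1 0 0;-1 -1 0 0;-1 -1 0 0;-1 -1 0 0;-1 -.4 1 0;-1 0 1 0;-1 0 1 0;-1 0 1 0;-.5 0 0 0'
python3 -c "
from h import *
go(.605,.388,.05)"
```

```text
clock: 2.8
ee_pos: [0.3765, 0.5533, 0.2012]
orientation: [0.001, -3.142, 0.0]
force: [0.8, -0.3, -0.1]
width: 0.009
finger_force: 0.0
clock: 4.3
ee_pos: [0.6051, 0.4049, 0.1176]
orientation: [-0.0, -3.138, 0.005]
force: [-0.1, 0.1, 0.2]
width: 0.005
finger_force: 0.0
ee [0.6051 0.4049 0.1176] heading tool x 180.0 units [-0.006 -0.834  3.38 ] t 4.3
```

```bash
python3 -m jog '0 0 1 0;0 0 1 0;0 0 1 0;0 0 .4 0;.6 -.8 0 0;.6 -.8 0 0;.6 -.8 0 0;.6 -.8 0 0;.4 -.8 0 0;.3 -.7 0 0;.15 -.5 0 0'
python3 - <<'E'
from h import *
c,im=snap('top','t2.png')
print(cen('top','bar_left',c,.038)); go(.539,.292,.05)
E
```

```text
clock: 5.68
ee_pos: [0.5403, 0.3012, 0.0536]
orientation: [-0.0, 3.141, 0.001]
force: [0.5, 0.6, 0.3]
width: 0.005
finger_force: 0.0
[(0.56, array([157.2, 216. ]), array([0.6487, 0.2966, 0.038 ]), array([11.2, 50. ]), 50.0)]
ee [0.5406 0.3006 0.0536] heading tool x 179.94 units [ 0.081 -0.433  0.178] t 5.8
```

```bash
python3 -m jog '0 -.3 0 0;0 -.3 0 0'; python3 -m jog '0 -.2 0 0;0 -.2 0 0';python3 -m jog '0 -.2 0 0;0 0 0 0'
```

```text
clock: 6.02
ee_pos: [0.5404, 0.2899, 0.0532]
orientation: [-0.001, 3.142, 0.0]
force: [0.4, -0.7, 0.4]
width: 0.009
finger_force: 0.0
clock: 6.28
ee_pos: [0.5404, 0.2816, 0.0533]
orientation: [0.0, -3.142, -0.0]
force: [0.2, 0.3, 0.7]
width: 0.009
finger_force: 0.0
clock: 6.52
ee_pos: [0.5405, 0.2774, 0.0534]
orientation: [0.0, 3.141, -0.0]
force: [-0.7, -0.3, -0.1]
width: 0.004
finger_force: 0.0
```

Run:
```python
from h import *
c,im=snap('side'); c2,i2=snap('wrist')
cv2.imwrite('pics/a3.png',np.hstack([cv2.resize(im[220:480,60:420],(400,300)),cv2.resize(i2,(400,300))]))
```

```text
(no output)
```

View pics/a3.png

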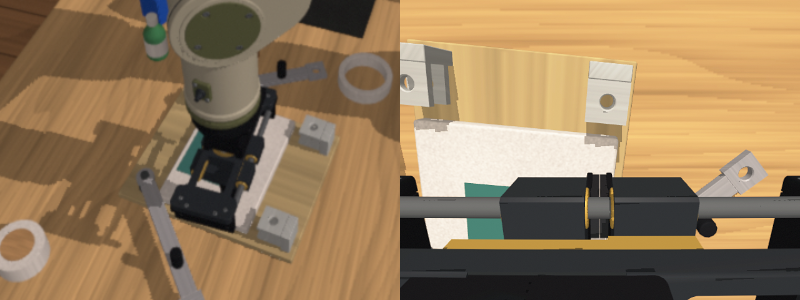

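Run:
```python
from h import *
c,im=snap('wrist','w4.png')
print('lug',plane(c,546,276,.038),'post',plane(c,490,363,.068), 'forkL',plane(c,332,161,.048),'forkR',plane(c,9,132,.048))
print(np.array(c['pose'])[:3,3])
ct,it=snap('side'); print('side lug',plane(ct,60+400*.9*0+0,0,.038))
for u,v in[(176,257)]: print('side post top',plane(ct,60+u*.9,220+(v-8)*260/300,.068))
print('side hinge',plane(ct,60+145*.9,220+175*260/300,.04))
c3,i3=snap('top'); cv2.imwrite('pics/t4.png',cv2.resize(i3[180:340,85:325],None,fx=3.3,fy=3.3))
```

```text
lug [0.54224298 0.40762545 0.038     ] post [0.57884668 0.36676189 0.068     ] forkL [0.47779734 0.28447193 0.048     ] forkR [0.4636988  0.12600031 0.048     ]
[0.46688636 0.27788099 0.23572672]
side lug [ 1.62020836 -0.85893018  0.038     ]
side post top [0.58402441 0.36521564 0.068     ]
side hinge [0.67627368 0.26492499 0.04      ]
```

View pics/t4.png

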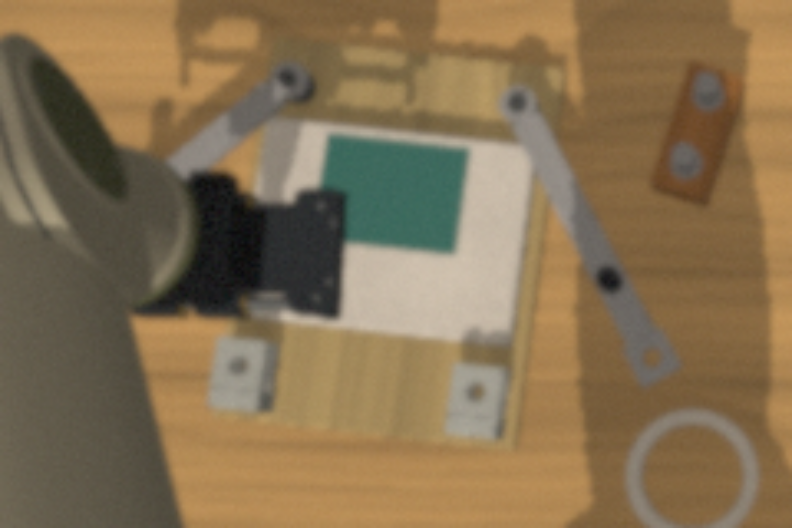

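```bash
python3 -m jog '0 0 -1 0;0 0 -1 0;-.5 1 0 0;-.5 1 0 0;-.5 1 0 0;-.5 1 0 0;-.5 1 0 0;-.5 1 0 0;0 .2 0 0;0 0 1 0;0 0 1 0;0 0 .2 0'; python3 -m jog '.4 -.5 0 0;.4 -.5 0 0';  python3 -m jog '.4 -.5 0 0;.4 -.5 0 0'
```

```text
clock: 8.28
ee_pos: [0.599, 0.4002, 0.0464]
orientation: [-0.001, -3.138, 0.004]
force: [-1.0, 0.6, -0.0]
width: 0.004
finger_force: 0.0
clock: 8.52
ee_pos: [0.5842, 0.3812, 0.0492]
orientation: [0.0, 3.142, -0.0]
force: [0.3, -0.3, -0.2]
width: 0.005
finger_force: 0.0
clock: 8.78
ee_pos: [0.5681, 0.3612, 0.0495]
orientation: [0.0, 3.141, 0.0]
force: [-0.0, -0.1, 0.5]
width: 0.009
finger_force: 0.0
```

Run:
```python
from h import *
c,im=snap('side'); c2,i2=snap('wrist')
cv2.imwrite('pics/a5.png',np.hstack([cv2.resize(im[220:480,60:420],(400,300)),cv2.resize(i2,(400,300))]))
```

```text
(no output)
```

View pics/a5.png

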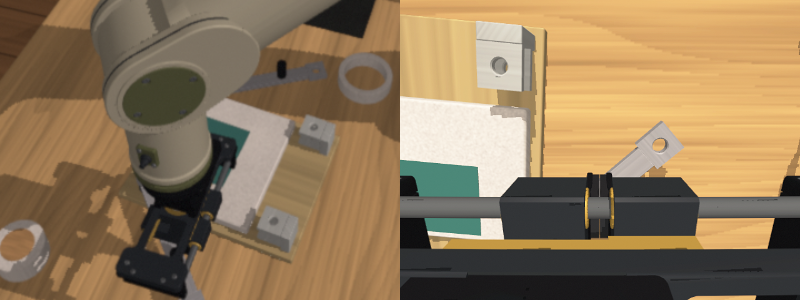

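Run:
```python
from h import *
c,im=snap('wrist')
print('lug',plane(c,416,230,.038)); s=ctrl.get_state(); e=s['ee_pos'];print(e,'tcp px',proj(c,e),proj(c,e+[0,0,.03]),proj(c,e+[.0095,0,0]),proj(c,e+[-.0095,0,0]))
```

```text
lug [0.54235974 0.41284527 0.038     ]
[0.56847659 0.36132533 0.04966618] tcp px [320.24264515 283.47745841] [320.46385203 308.72395177] [320.21894605 300.103711  ] [320.26688141 266.40786251]
```

Run:
```python
from h import *
c,im=snap('wrist'); c2,i2=snap('side')
o=proj(c2,ctrl.get_state()['ee_pos']);print(o)
u,v=o.astype(int)
cv2.imwrite('pics/a6.png',np.hstack([cv2.resize(im[180:420,200:440],(390,390)),cv2.resize(i2[v-100:v+40,u-90:u+50],(390,390))]))
```

```text
[230.61108277 442.85126299]
```

View pics/a6.png

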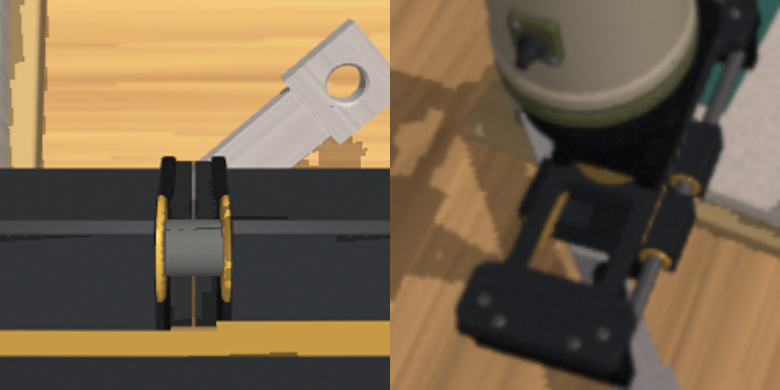

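```bash
python3 -m jog '0 0 -1 0;0 0 -1 0;0 0 -1 0;.5 .5 -1 0;1 1 -1 0;1 1 -1 0;1 1 -1 0' 45
python3 - <<'E'
from h import *
c,im=snap('wrist'); c2,i2=snap('side'); ct,it=snap('top')
print(plane(c2,216,441,.066))
for cam,cc in(('wrist',c),('side',c2)): 
  for n in('bar_left_post','bar_left_hole'):print(cam,cen(cam,n,cc,.038))
cv2.imwrite('pics/a7.png',np.hstack([cv2.resize(im,(400,300)),cv2.resize(i2[300:480,60:300],(400,300))]))
E
```

```text
clock: 9.9
ee_pos: [0.4967, 0.4333, 0.1911]
orientation: [-0.002, 3.141, 0.001]
force: [-0.1, -0.3, -0.1]
width: 0.512
finger_force: 0.0
[0.58486179 0.37241947 0.066     ]
wrist [(0.6, array([291. , 272.7]), array([0.5479, 0.407 , 0.038 ]), array([32.5, 57. ]), 49.8)]
wrist [(0.97, array([291.3, 272.2]), array([0.5474, 0.4073, 0.038 ]), array([33., 58.]), 50.2)]
side [(0.82, array([198.7, 395.1]), array([0.6476, 0.2985, 0.038 ]), array([61.6, 15.4]), 68.0)]
side [(0.81, array([198.7, 395.2]), array([0.6476, 0.2988, 0.038 ]), array([62. , 15.8]), 68.5)]
```

View pics/a7.png

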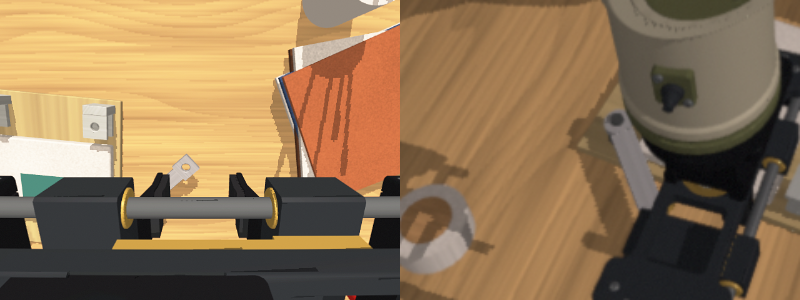

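```bash
python3 -m jog '-1 -1 0 0;-1 -1 0 0;-1 -1 0 0;-1 -.25 0 0;-.3 0 1 0;0 0 1 0;0 0 1 0;0 0 1 0;0 0 1 0;0 0 1 0;0 0 1 0;0 0 0 0' 45; python3 -m jog '0 0 0 0;0 0 0 0;0 0 0 0;.72 -.75 0 0;.7 -1 0 0;.26 -.55 0 0;.26 -.55 0 0;.16 -.6 0 0;.15 -.6 0 0;.07 -.5 0 0;0 0 0 0' 22;python3 -m jog '0 -.1 0 0;0 -.1 0 0'
```

```text
clock: 11.75
ee_pos: [0.5833, 0.3661, 0.0471]
orientation: [0.0, -3.139, 0.003]
force: [-0.2, 0.3, -0.4]
width: 0.515
finger_force: 0.0
clock: 13.12
ee_pos: [0.5382, 0.2748, 0.0494]
orientation: [0.002, 3.141, -0.0]
force: [-0.1, -0.4, 0.6]
width: 0.253
finger_force: 0.0
clock: 13.38
ee_pos: [0.5379, 0.2721, 0.0493]
orientation: [0.001, -3.142, -0.0]
force: [-1.0, 0.5, -0.4]
width: 0.252
finger_force: 0.0
```

```bash
python3 -m jog '0 -.1 0 0;0 -.1 0 0'
python3 - <<'E'
from h import *
c,im=snap('wrist')
for n in('bar_left_hole','fork_left'):print(n,cen('wrist',n,c,.038))
c2,i2=snap('side'); 
cv2.imwrite('pics/a8.png',np.hstack([cv2.resize(im,(400,300)),cv2.resize(i2[220:430,120:400],(400,300))]))
E
```

```text
clock: 13.62
ee_pos: [0.538, 0.2678, 0.0493]
orientation: [-0.001, 3.142, 0.0]
force: [0.6, 0.1, -0.2]
width: 0.256
finger_force: 0.0
bar_left_hole [(0.68, array([562.3, 287.3]), array([0.545 , 0.4052, 0.038 ]), array([ 65.9, 136. ]), 41.4), (0.67, array([ 52. , 394.8]), array([0.617 , 0.1031, 0.038 ]), array([9.2, 4.2]), 45.0)]
fork_left [(0.73, array([209.9, 200.4]), array([0.4961, 0.2105, 0.038 ]), array([332., 609.]), 90.0)]
```

View pics/a8.png

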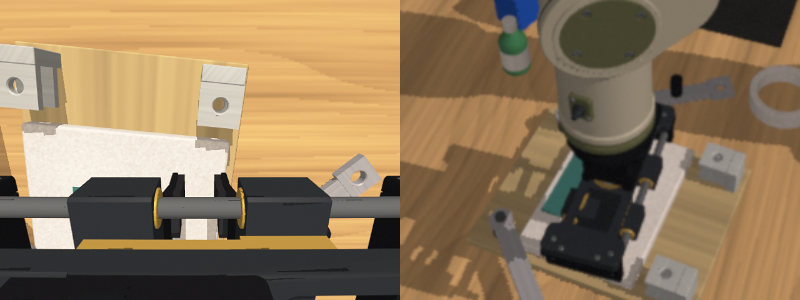

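```bash
python3 -m jog '0 0 -1 0;0 0 -1 0;0 0 -1 0;-1 .6 -1 0;-1 .6 -1 0;-1 .6 -1 0;-1 .6 -1 0;-1 .6 -1 0;-1 .6 -1 0;-1 .5 -1 0;0 0 -1 0;0 0 0 0'
python3 - <<'E'
from h import *
import pickle
c,im=snap('wrist','wL.png'); pickle.dump(c,open('cL.pkl','wb'))
print(cen('wrist','bar_left_post',c,.038))
go(.66,.03,.25)
E
```

```text
clock: 15.32
ee_pos: [0.6786, 0.3502, 0.2706]
orientation: [-0.0, 3.139, 0.002]
force: [-0.1, -0.4, -0.1]
width: 0.259
finger_force: 0.0
[(0.89, array([315.8, 134.6]), array([0.6019, 0.3473, 0.038 ]), array([ 29.6, 211.9]), 47.3)]
ee [0.6777 0.3498 0.2686] heading tool x -179.98 units [  0.889 -15.99    0.932] t 15.4
```

```bash
python3 -m jog '0 -1 0 0;0 -1 0 0;0 -1 0 0;0 -1 0 0;0 -1 0 0;0 -1 0 0;0 -1 0 0;0 -1 0 0;0 -1 0 0;0 -1 0 0;0 -1 0 0;0 -1 0 0'; python3 -m jog '0 -1 0 0;0 -1 0 0;0 -1 0 0;0 -1 0 0;-.8 0 0 0;-.8 0 0 0;0 0 0 0'
python3 - <<'E'
from h import *
import pickle
c,im=snap('wrist','wR.png'); pickle.dump(c,open('cR.pkl','wb'))
print(cen('wrist','bar_left_post',c,.038),cen('wrist','pin_a',c,.038))
w=cv2.imread('pics/wL.png')
cv2.imwrite('pics/a9.png',np.hstack([cv2.resize(w[:300],None,fx=.625,fy=.625*1),cv2.resize(im[:300],None,fx=.625,fy=.625)]))
E
```

```text
clock: 16.92
ee_pos: [0.678, 0.1085, 0.2693]
orientation: [-0.0, 3.142, 0.0]
force: [-0.6, -0.5, 0.2]
width: 0.255
finger_force: 0.0
clock: 17.8
ee_pos: [0.7104, 0.0292, 0.2685]
orientation: [0.0, -3.141, 0.0]
force: [0.7, 0.1, -0.3]
width: 0.251
finger_force: 0.0
[(0.64, array([580.7, 133.8]), array([0.6311, 0.311 , 0.038 ]), array([ 23.6, 162.4]), 51.6), (0.41, array([311.5, 253.7]), array([0.7665, 0.0207, 0.038 ]), array([37.5, 39.6]), 45.0)] [(0.9, array([280. , 121.9]), array([ 0.62  , -0.0121,  0.038 ]), array([20., 20.]), 90.0), (0.82, array([267.2, 168.9]), array([ 0.6693, -0.0274,  0.038 ]), array([19., 22.]), 90.0)]
```

View pics/a9.png

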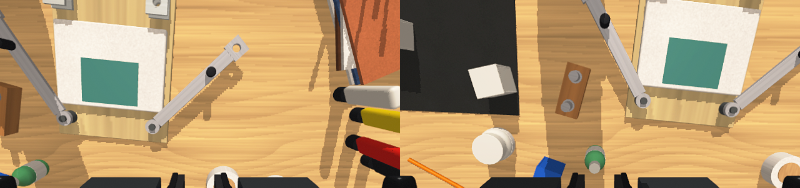

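Run:
```python
from h import *
import pickle
np.set_printoptions(precision=4,suppress=True)
c=pickle.load(open('cL.pkl','rb'));im=cv2.imread('pics/wL.png')
def dark(im,u,v,w=22):
    p=im[v-w:v+w,u-w:u+w].max(2)<60;n,l,s,ce=cv2.connectedComponentsWithStats(p.astype(np.uint8))
    return [(s[i],ce[i]+[u-w,v-w]) for i in range(1,n) if s[i][4]>30]
print(dark(im,338,115))
print('hinge',plane(c,243,203,.04),'lug',plane(c,379,75,.038),'post',plane(c,338,115,.068),plane(c,338,115,.053))
c=pickle.load(open('cR.pkl','rb'));im=cv2.imread('pics/wR.png')
print(dark(im,int(205*1.6),31))
print('hinge',plane(c,243*1.6,100*1.6,.04),'post',plane(c,205*1.6,31,.068),'hingeL',plane(c,332*1.6,109*1.6,.04))
for u,v in((280,121.9),(267.2,168.9)):print('pin',plane(c,u,v,.074),plane(c,u,v,.06))
```

```text
[(array([ 14,  14,  16,  16, 197], dtype=int32), array([337.4061, 114.7563]))]
hinge [0.676  0.2655 0.04  ] lug [0.5424 0.4127 0.038 ] post [0.5835 0.3693 0.068 ] [0.5827 0.3701 0.053 ]
[(array([ 14,  12,  16,  25, 318], dtype=int32), array([327.2956,  32.9591]))]
hinge [0.6594 0.105  0.04  ] post [0.5404 0.0375 0.068 ] hingeL [0.6744 0.2625 0.04  ]
pin [ 0.6215 -0.0085  0.074 ] [ 0.6209 -0.0099  0.06  ]
pin [ 0.6664 -0.0225  0.074 ] [ 0.6675 -0.0244  0.06  ]
```

```bash
python3 -m jog '0 1 0 0;0 1 0 0;0 1 0 0;0 1 0 0;0 1 0 0;0 1 0 0;0 1 0 0;0 1 0 0;0 1 0 0;0 1 0 0;0 1 0 0;0 1 0 0' 50; python3 -m jog '.8 1 1 0;.8 1 1 0;.8 1 1 0;.8 1 1 0;.8 1 1 0;.8 0 1 0;.8 0 1 0;.7 0 1 0;0 0 0 0'
python3 -c "
from h import *
go(.583,.369,.047)"
```

```text
clock: 19.45
ee_pos: [0.7099, 0.2712, 0.2693]
orientation: [-0.0, 3.142, 0.0]
force: [0.3, -1.0, 0.5]
width: 0.577
finger_force: 0.0
clock: 20.58
ee_pos: [0.5823, 0.3703, 0.108]
orientation: [0.002, -3.139, 0.002]
force: [-0.6, 0.0, 0.3]
width: 0.571
finger_force: 0.0
ee [0.5823 0.3703 0.108 ] heading tool x -179.92 units [-0.042 -0.062  3.052] t 20.6
```

```bash
python3 -m jog '0 0 1 0;0 0 1 0;0 0 1 0;0 0 .1 0;0 0 0 0'; python3 -m jog '0 0 0 0;0 0 0 0;0 0 0 0;0 0 0 0' 6
```

```text
clock: 21.2
ee_pos: [0.5842, 0.3698, 0.0474]
orientation: [-0.0, 3.141, 0.0]
force: [0.4, -0.7, 1.3]
width: 0.57
finger_force: 0.0
clock: 21.7
ee_pos: [0.584, 0.3699, 0.0475]
orientation: [-0.0, 3.141, 0.0]
force: [-0.1, 0.1, -0.4]
width: 0.204
finger_force: 0.0
```

```bash
python3 -m jog '0 0 0 0;0 0 0 0;0 0 0 0;0 0 0 0'
```

```text
clock: 22.2
ee_pos: [0.584, 0.3698, 0.0474]
orientation: [-0.0, 3.142, 0.0]
force: [-0.2, -0.4, 0.4]
width: 0.071
finger_force: 0.3
```

```bash
for i in 1; do python3 -m jog '0 0 .2 0;0 0 .1 0'; done; python3 -m jog '0 0 .1 0;0 0 .1 0'; python3 -m jog '0 0 .1 0;0 0 .1 0'
python3 - <<'E'
from h import *
c,im=snap('side','s10.png');c2,i2=snap('wrist','w10.png');print(cen('wrist','bar_left_hole',c2,.038))
E
```

```text
clock: 22.45
ee_pos: [0.5872, 0.3726, 0.0468]
orientation: [-0.0, 3.134, 0.01]
force: [-1.9, -0.2, 32.4]
width: 0.066
finger_force: 16.3
clock: 22.7
ee_pos: [0.5893, 0.3744, 0.0465]
orientation: [-0.001, 3.129, 0.016]
force: [-2.5, 1.3, 48.1]
width: 0.073
finger_force: 24.4
clock: 22.95
ee_pos: [0.5915, 0.3762, 0.0461]
orientation: [-0.001, 3.124, 0.023]
force: [-3.6, 0.8, 64.5]
width: 0.071
finger_force: 32.4
[(0.95, array([361., 238.]), array([0.5695, 0.3989, 0.038 ]), array([ 60.5, 352.3]), 52.3)]
```

```bash
python3 -m jog '0 0 -1 0;0 0 -1 0;0 0 -1 0;1 0 0 0;1 0 0 0;1 0 0 0;1 0 0 0;1 .5 0 0;1 .5 0 0;0 0 1 0;0 0 1 0;0 0 1 0' 0; python3 -m jog '0 0 .5 0;0 0 .3 0;0 0 .2 0'; python3 -m jog '0 0 .2 0;0 0 .1 0';python3 -m jog '0 0 .2 0;0 0 .1 0'
```

```text
clock: 24.6
ee_pos: [0.4633, 0.3906, 0.0328]
orientation: [0.001, -3.141, -0.0]
force: [0.4, 0.4, -0.1]
width: 0.005
finger_force: 0.0
clock: 24.98
ee_pos: [0.464, 0.3902, 0.0136]
orientation: [-0.0, 3.141, 0.001]
force: [-0.2, -0.1, 0.2]
width: 0.003
finger_force: 0.0
clock: 25.22
ee_pos: [0.464, 0.3899, 0.0074]
orientation: [-0.0, 3.141, 0.0]
force: [-0.5, 0.0, 0.9]
width: 0.004
finger_force: 0.0
clock: 25.48
ee_pos: [0.4639, 0.3898, 0.0012]
orientation: [0.0, -3.142, -0.0]
force: [-0.3, 0.3, -0.1]
width: -0.001
finger_force: 0.0
```

```bash
python3 -m jog '0 0 .2 0;0 0 .1 0'; python3 -m jog '0 0 .2 0;0 0 .1 0'; python3 -m jog '0 0 .2 0;0 0 0 0'
```

```text
clock: 25.72
ee_pos: [0.4638, 0.3897, -0.005]
orientation: [0.0, -3.141, 0.0]
force: [-0.7, -0.7, 0.1]
width: 0.007
finger_force: 0.0
clock: 25.98
ee_pos: [0.4638, 0.3897, -0.011]
orientation: [0.0, -3.141, 0.0]
force: [-0.3, -0.3, -0.8]
width: 0.003
finger_force: 0.0
clock: 26.22
ee_pos: [0.4637, 0.3896, -0.015]
orientation: [0.0, -3.141, 0.001]
force: [-0.3, 0.6, 0.3]
width: 0.008
finger_force: 0.0
```

```bash
python3 -m jog '0 0 .1 0;0 0 .1 0'; python3 -m jog '0 0 .1 0;0 0 .1 0'
```

```text
clock: 26.48
ee_pos: [0.464, 0.3899, -0.0187]
orientation: [-0.0, 3.141, 0.0]
force: [0.1, 0.2, 0.1]
width: 0.005
finger_force: 0.0
clock: 26.72
ee_pos: [0.464, 0.3899, -0.0208]
orientation: [0.0, -3.141, -0.0]
force: [-11.7, -9.6, 34.0]
width: 0.007
finger_force: 17.5
```

```bash
python3 -m jog '0 0 -1 0;0 0 -1 0;0 0 -1 0;0 0 -1 0;0 0 -1 0;-1 -.2 0 0;-1 -.2 0 0;-1 -.2 0 0;-1 -.2 0 0;-1 -.2 0 0;-.95 -.05 0 0;0 0 1 0' 50; python3 -m jog '0 0 1 0;0 0 .7 0;0 0 0 0;0 0 0 0'; python3 -m jog '0 0 0 0;0 0 0 0;0 0 0 0;0 0 0 0;0 0 0 0;0 0 0 0' 21
```

```text
clock: 28.22
ee_pos: [0.5858, 0.3676, 0.0573]
orientation: [0.004, 3.139, 0.001]
force: [0.1, 0.8, -0.7]
width: 0.572
finger_force: 0.0
clock: 28.72
ee_pos: [0.583, 0.3692, 0.0239]
orientation: [-0.001, 3.141, 0.001]
force: [-0.8, 0.5, -0.1]
width: 0.578
finger_force: 0.0
clock: 29.48
ee_pos: [0.5817, 0.3711, 0.0236]
orientation: [0.003, -3.141, -0.004]
force: [-3.8, 5.5, 1.3]
width: 0.242
finger_force: 2.6
```

```bash
python3 -m jog '.36 -.4 0 0;.36 -.4 0 0;.35 -.5 0 0;.35 -.5 0 0;.26 -.55 0 0;.26 -.55 0 0;.16 -.6 0 0;.15 -.6 0 0;.04 -.3 0 0;0 0 0 0' 22;python3 -m jog '0 -.1 0 0;0 -.1 0 0';python3 -m jog '0 -.1 0 0;0 -.1 0 0'
```

```text
clock: 30.72
ee_pos: [0.5375, 0.2801, 0.0234]
orientation: [0.001, 3.141, -0.0]
force: [0.0, 0.3, 0.6]
width: 0.251
finger_force: 0.0
clock: 30.98
ee_pos: [0.5371, 0.2772, 0.0233]
orientation: [0.001, -3.142, -0.0]
force: [0.3, -0.3, -0.0]
width: 0.256
finger_force: 0.3
clock: 31.22
ee_pos: [0.537, 0.2754, 0.0234]
orientation: [-0.003, 3.141, 0.005]
force: [1.5, 11.8, -7.1]
width: 0.255
finger_force: 6.0
```

```bash
python3 -m jog '0 .1 0 0;0 0 0 0;0 0 -1 0;0 0 -1 0;0 0 -1 0;0 0 -1 0;0 0 0 0' 40; python3 -m jog '0 -1 0 0;0 -1 0 0;0 -1 0 0;0 -1 0 0;0 -1 0 0;0 -1 0 0;0 -1 0 0;0 -1 0 0;0 -1 0 0;0 -1 0 0;0 -1 0 0;-.1 -.95 0 0' 50; python3 -c "
from h import *
go(.539,.037,.025)"
```

```text
clock: 32.1
ee_pos: [0.5385, 0.2752, 0.1062]
orientation: [0.0, 3.138, 0.003]
force: [-0.5, 0.5, -0.3]
width: 0.464
finger_force: 0.0
clock: 33.6
ee_pos: [0.5391, 0.0344, 0.1033]
orientation: [-0.0, 3.142, 0.0]
force: [-0.4, -0.8, -0.9]
width: 0.578
finger_force: 0.0
ee [0.5391 0.0344 0.1033] heading tool x -179.99 units [0.004 0.128 3.917] t 33.6
```

```bash
python3 -m jog '0 .12 1 0;0 0 1 0;0 0 1 0;0 0 .9 0;0 0 0 0;0 0 0 0'; python3 -m jog '0 0 0 0;0 0 0 0;0 0 0 0;0 0 0 0;0 0 0 0;0 0 0 0' 21; python3 -m jog '.3 .5 0 0;.25 .5 0 0;.16 .6 0 0;.15 .6 0 0;.05 .6 0 0;.05 .6 0 0;0 .4 0 0;0 0 0 0' 22;python3 -m jog '0 .1 0 0;0 .1 0 0';python3 -m jog '0 .1 0 0;0 .1 0 0'
```

```text
clock: 34.35
ee_pos: [0.5396, 0.0381, 0.0259]
orientation: [-0.0, 3.141, 0.0]
force: [0.8, 0.6, 0.1]
width: 0.573
finger_force: 0.0
clock: 35.1
ee_pos: [0.5392, 0.0382, 0.0253]
orientation: [0.0, -3.142, -0.0]
force: [-0.6, -0.1, 0.5]
width: 0.238
finger_force: 0.0
clock: 36.1
ee_pos: [0.5201, 0.1151, 0.0254]
orientation: [-0.002, 3.141, 0.001]
force: [0.7, 0.0, -0.5]
width: 0.252
finger_force: 0.0
clock: 36.35
ee_pos: [0.5201, 0.1179, 0.0254]
orientation: [0.001, 3.141, -0.0]
force: [0.7, -0.2, -0.0]
width: 0.25
finger_force: 0.2
clock: 36.6
ee_pos: [0.5201, 0.1222, 0.0254]
orientation: [-0.0, 3.141, 0.0]
force: [1.2, -0.3, 0.3]
width: 0.255
finger_force: 0.2
```

```bash
python3 -m jog '0 .1 0 0;0 0 0 0';python3 -m jog '0 .1 0 0;0 0 0 0';python3 -m jog '0 .1 0 0;0 0 0 0'
```

```text
clock: 36.85
ee_pos: [0.5201, 0.1226, 0.0253]
orientation: [-0.002, -3.141, 0.003]
force: [0.0, -6.5, 1.4]
width: 0.256
finger_force: 2.9
clock: 37.1
ee_pos: [0.5201, 0.1228, 0.0252]
orientation: [-0.004, -3.141, 0.006]
force: [0.4, -12.6, 3.0]
width: 0.258
finger_force: 5.7
clock: 37.35
ee_pos: [0.5201, 0.1229, 0.0252]
orientation: [-0.006, -3.14, 0.009]
force: [-1.5, -16.8, 6.5]
width: 0.253
finger_force: 8.7
```

```bash
python3 -m jog '0 -.15 0 0;0 0 0 0;0 0 -1 0;0 0 -1 0;0 0 -1 0;0 0 -1 0;0 1 -1 0;0 1 -1 0;-1 1 -1 0;-1 1 0 0;0 0 0 0;0 0 0 0' 45
python3 - <<'E'
from h import *
import pickle
c,im=snap('wrist','wF.png'); pickle.dump(c,open('cF.pkl','wb'));print(ctrl.get_state()['ee_pos'])
L=proj(c,[.478,.2835,.048]);Rr=proj(c,[.4645,.1245,.048]);print(L,Rr)
t=[]
for p in(L,Rr):
    u,v=p.astype(int);t.append(cv2.resize(im[max(v-40,0):v+40,max(u-40,0):u+40],(400,400),interpolation=cv2.INTER_CUBIC));print(max(u-40,0),max(v-40,0))
cv2.imwrite('pics/a11.png',np.hstack(t))
E
```

```text
clock: 38.85
ee_pos: [0.5594, 0.2049, 0.1649]
orientation: [0.001, -3.141, 0.001]
force: [0.5, 0.2, -0.1]
width: 0.519
finger_force: 0.0
[0.55941374 0.20462529 0.16507033]
[420.54415581 127.98153486] [213.68305133 109.2573876 ]
380 87
173 69
```

View pics/a11.png

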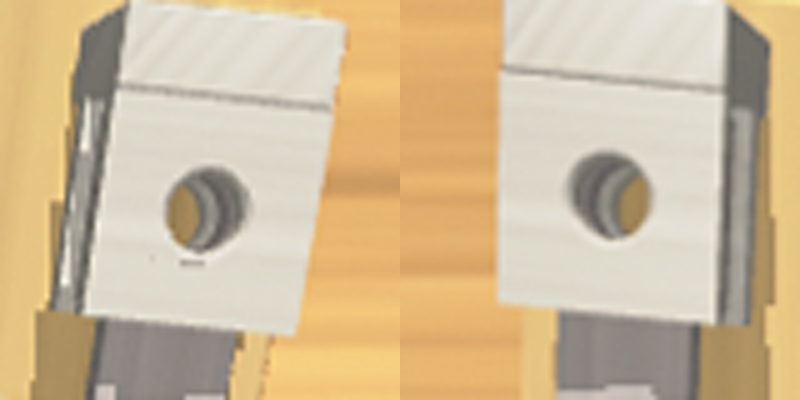

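```bash
python3 -m jog '-1 -1 -1 0;-1 -1 0 0;-1 -1 0 0;-1 -1 0 0;-1 -1 0 0;-1 -1 0 0;-1 -1 0 0;-1 -1 0 0;0 -1 0 0;0 -1 0 0;0 -1 0 0;0 0 0 0'
python3 - <<'E'
from h import *
import pickle
c,im=snap('wrist','wP.png'); pickle.dump(c,open('cP.pkl','wb'));e=ctrl.get_state()['ee_pos'];print(e)
cf=pickle.load(open('cF.pkl','rb'))
print('F',plane(cf,421.6,128.8,.048),plane(cf,215,108,.048))
for d in ctrl.silhouettes('wrist','pin_a'): 
    v,u=np.nonzero(d['pixels']);print(d['confidence'],u.min(),u.max(),v.min(),v.max())
t=[]
for p in([.621,-.009,.06],[.667,-.023,.06]):
    u,v=proj(c,p).astype(int);t.append(cv2.resize(im[max(v-40,0):v+40,u-40:u+40],(400,400),interpolation=cv2.INTER_CUBIC));print(u-40,max(v-40,0))
cv2.imwrite('pics/a12.png',np.hstack(t))
E
```

```text
clock: 40.4
ee_pos: [0.7196, -0.0174, 0.1858]
orientation: [0.004, 3.141, -0.001]
force: [-0.5, 0.4, -0.3]
width: 0.52
finger_force: 0.0
[ 0.71981955 -0.01542568  0.18569452]
F [0.47860445 0.28436195 0.048     ] [0.46359084 0.12557199 0.048     ]
0.69 313 338 92 120
0.57 298 321 153 177
289 64
271 124
```

View pics/a12.png

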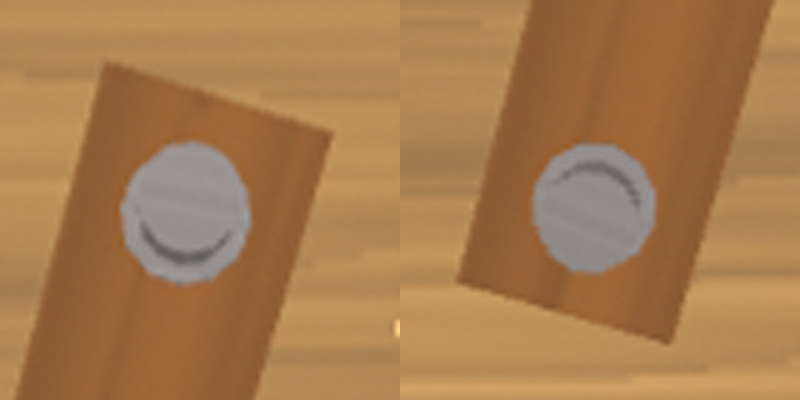

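Run:
```python
from h import *
import pickle
c=pickle.load(open('cP.pkl','rb'))
a=plane(c,326.2,107.8,.04);b=plane(c,309.9,164.7,.04)
print(a,plane(c,326.2,104,.074),b,np.linalg.norm(a-b),np.degrees(np.arctan2(*(b-a)[1::-1])))
p=plane(c,np.array(326.2),107.8,.036)
go(a[0],a[1],.045)
```

```text
[ 0.62171358 -0.01115195  0.04      ] [ 0.62155208 -0.01177766  0.074     ] [ 0.66845659 -0.0251406   0.04      ] 0.04879130336394698 -16.66071183954933
ee [ 0.7199 -0.0141  0.1855] heading tool x -179.97 units [4.91  0.144 7.025] t 40.5
```

```bash
python3 -m jog '1 .1 0 0;1 0 0 0;1 0 0 0;1 0 1 0;.9 0 1 0;0 0 1 0;0 0 1 0;0 0 1 0;0 0 0 0' 45; python3 -c "
from h import *
go(.6217,-.0115,.030)"
```

```text
clock: 41.62
ee_pos: [0.6209, -0.0114, 0.084]
orientation: [0.003, -3.139, -0.001]
force: [0.5, -0.1, 0.3]
width: 0.519
finger_force: 0.0
ee [ 0.6209 -0.0114  0.084 ] heading tool x -179.89 units [-0.046 -0.006  2.7  ] t 41.6
```

```bash
python3 -m jog '-.04 0 1 0;0 0 1 0;0 0 .7 0;0 0 0 0;0 0 0 0'; python3 -m jog '0 0 0 0;0 0 0 0;0 0 0 0;0 0 0 0;0 0 0 0;0 0 0 0;0 0 0 0;0 0 0 0' 5; python3 -m jog '0 0 -1 0;0 0 -1 0;0 0 -1 0;0 0 -1 0;0 0 -1 0;0 0 0 0'
```

```text
clock: 42.25
ee_pos: [0.6232, -0.0128, 0.0317]
orientation: [-0.0, 3.141, 0.0]
force: [-0.8, 0.8, 0.7]
width: 0.516
finger_force: 0.0
clock: 43.25
ee_pos: [0.6229, -0.0127, 0.0314]
orientation: [-0.0, 3.141, 0.0]
force: [-0.5, 0.1, 1.7]
width: 0.175
finger_force: 30.2
clock: 44.0
ee_pos: [0.6241, -0.0129, 0.134]
orientation: [0.0, 3.138, 0.001]
force: [0.4, -1.0, -1.6]
width: 0.175
finger_force: 30.2
```

```bash
python3 -m jog '1 1 0 0;1 1 0 0;1 1 0 0;1 1 0 0;1 1 0 0;1 1 0 0;1 .9 0 0;.97 0 0 0;0 0 .8 0;0 0 .8 0;0 0 0 0;0 0 0 0'; python3 -c "
from h import *
go(.4648,.1250,.08)"
```

```text
clock: 45.5
ee_pos: [0.4637, 0.125, 0.0991]
orientation: [-0.001, -3.141, 0.0]
force: [-0.1, -0.3, -0.6]
width: 0.174
finger_force: 30.2
ee [0.4637 0.125  0.0991] heading tool x 179.98 units [-0.056  0.002  0.957] t 45.5
```

```bash
python3 -m jog '-.05 0 .5 0;0 0 .5 0;0 0 .2 0;0 0 0 0'; python3 -m jog '0 0 .2 0;0 0 0 0'; python3 -m jog '0 0 .2 0;0 0 0 0'; python3 -m jog '0 0 .2 0;0 0 0 0'
```

```text
clock: 46.0
ee_pos: [0.4641, 0.1251, 0.0749]
orientation: [0.0, -3.141, 0.0]
force: [0.3, -0.5, -0.1]
width: 0.171
finger_force: 30.2
clock: 46.25
ee_pos: [0.4643, 0.1252, 0.0712]
orientation: [0.0, -3.141, -0.0]
force: [0.2, 0.0, -0.2]
width: 0.175
finger_force: 30.2
clock: 46.5
ee_pos: [0.4642, 0.1251, 0.067]
orientation: [0.0, -3.141, 0.0]
force: [0.5, -0.8, -0.7]
width: 0.178
finger_force: 30.2
clock: 46.75
ee_pos: [0.4641, 0.1251, 0.063]
orientation: [0.0, -3.141, 0.0]
force: [-0.1, -0.5, -0.9]
width: 0.172
finger_force: 30.2
```

```bash
python3 -m jog '0 0 .3 0;0 0 0 0'; python3 -m jog '0 0 .3 0;0 0 0 0'; python3 -m jog '0 0 .2 0;0 0 0 0'; python3 -m jog '0 0 .1 0;0 0 0 0';python3 -m jog '0 0 .1 0;0 0 0 0'
```

```text
clock: 47.0
ee_pos: [0.464, 0.1251, 0.0568]
orientation: [0.0, -3.141, 0.0]
force: [-0.4, 0.5, -1.1]
width: 0.177
finger_force: 30.2
clock: 47.25
ee_pos: [0.464, 0.1251, 0.0508]
orientation: [0.0, -3.141, 0.0]
force: [0.1, -0.3, -0.3]
width: 0.174
finger_force: 30.2
clock: 47.5
ee_pos: [0.4642, 0.1252, 0.047]
orientation: [0.0, -3.141, 0.0]
force: [0.1, 0.6, -1.0]
width: 0.173
finger_force: 30.2
clock: 47.75
ee_pos: [0.4643, 0.1252, 0.0452]
orientation: [0.0, -3.141, -0.0]
force: [-0.3, -0.2, -0.6]
width: 0.178
finger_force: 30.2
clock: 48.0
ee_pos: [0.4645, 0.1253, 0.0433]
orientation: [-0.0, 3.141, 0.0]
force: [-0.5, -0.4, 0.7]
width: 0.173
finger_force: 30.2
```

```bash
python3 -m jog '0 0 .1 0;0 0 0 0'; python3 -m jog '0 0 0 0;0 0 0 0;0 0 0 0;0 0 -1 0;0 0 -1 0;0 0 -1 0;0 0 -1 0;0 0 -.5 0;-1 -1 0 0;-1 -1 0 0;-1 -1 0 0;-1 -1 0 0' 45;  python3 -m jog '-1 -1 0 0;-1 -1 0 0;-1 -1 0 0;-1 -.4 0 0;-1 0 0 0;-1 0 0 0;0 0 0 0'; python3 -c "
from h import *
go(.6685,-.0262,.030)"
```

```text
clock: 48.25
ee_pos: [0.465, 0.1254, 0.0431]
orientation: [-0.0, 3.141, 0.001]
force: [-7.2, -2.3, 20.9]
width: 0.171
finger_force: 30.0
clock: 49.75
ee_pos: [0.5447, 0.0445, 0.1307]
orientation: [0.001, -3.141, 0.0]
force: [0.8, 0.4, 0.1]
width: 0.517
finger_force: 0.0
clock: 50.62
ee_pos: [0.6646, -0.0227, 0.1301]
orientation: [0.001, -3.14, 0.001]
force: [-0.1, -0.5, 0.3]
width: 0.519
finger_force: 0.0
ee [ 0.6646 -0.0227  0.1301] heading tool x -179.98 units [-0.201 -0.173  5.003] t 50.6
```

```bash
python3 -m jog '-.2 -.17 1 0;0 0 1 0;0 0 1 0;0 0 1 0;0 0 .95 0;0 0 0 0'; python3 -m jog '0 0 0 0;0 0 0 0;0 0 0 0;0 0 0 0;0 0 0 0;0 0 0 0;0 0 0 0;0 0 0 0' 5; python3 -m jog '0 0 -1 0;0 0 -1 0;0 0 -1 0;0 0 -1 0;0 0 -1 0;0 1 0 0;0 1 0 0;0 1 0 0;0 1 0 0;0 1 0 0;0 1 0 0;0 0 0 0'; python3 -c "
from h import *
go(.4798,.2842,.10)"
```

```text
clock: 51.38
ee_pos: [0.6672, -0.0261, 0.0302]
orientation: [0.001, -3.138, 0.0]
force: [-0.3, -0.0, 0.4]
width: 0.517
finger_force: 0.0
clock: 52.38
ee_pos: [0.6686, -0.0261, 0.0326]
orientation: [-0.0, 3.141, 0.0]
force: [-0.8, -0.6, 4.3]
width: 0.174
finger_force: 30.0
clock: 53.88
ee_pos: [0.6682, 0.0965, 0.1321]
orientation: [0.005, -3.141, -0.001]
force: [-0.3, -0.2, -0.4]
width: 0.171
finger_force: 30.0
ee [0.6682 0.0965 0.1321] heading tool x -179.81 units [9.386 9.413 1.618] t 53.9
```

```bash
python3 -m jog '1 1 0 0;1 1 0 0;1 1 0 0;1 1 0 0;1 1 0 0;1 1 0 0;1 1 0 0;1 1 0 0;1 1 0 0;.45 .4 .8 0;0 0 .8 0;0 0 0 0'; python3 -c "
from h import *
go(.4788,.2842,.0775)"
```

```text
clock: 55.38
ee_pos: [0.4792, 0.2797, 0.0982]
orientation: [-0.002, -3.139, 0.004]
force: [0.2, -1.0, -0.6]
width: 0.171
finger_force: 30.0
ee [0.4792 0.2797 0.0982] heading tool x 179.91 units [0.019 0.229 1.035] t 55.4
```

```bash
python3 -m jog '0 .22 0 0;0 0 0 0;0 0 .5 0;0 0 .4 0;0 0 0 0'; python3 -c "
from h import *
go(.4788,.2842,.0775)"
```

```text
clock: 56.0
ee_pos: [0.4788, 0.2857, 0.0813]
orientation: [0.0, -3.14, 0.002]
force: [-0.3, 1.3, -1.4]
width: 0.174
finger_force: 30.0
ee [0.4788 0.2857 0.0813] heading tool x -179.99 units [ 0.    -0.076  0.19 ] t 56.0
```

```bash
python3 -m jog '0 -.06 .2 0;0 0 .2 0;0 0 0 0'; python3 -m jog '0 0 .2 0;0 0 0 0'; python3 -m jog '0 0 .2 0;0 0 0 0'; python3 -m jog '0 0 .2 0;0 0 0 0'
```

```text
clock: 56.38
ee_pos: [0.4792, 0.2849, 0.074]
orientation: [0.0, -3.141, 0.0]
force: [-0.8, -0.2, -0.4]
width: 0.174
finger_force: 30.0
clock: 56.62
ee_pos: [0.4792, 0.2849, 0.07]
orientation: [0.0, -3.141, 0.0]
force: [-1.1, -0.6, -1.0]
width: 0.177
finger_force: 30.0
clock: 56.88
ee_pos: [0.4791, 0.2849, 0.066]
orientation: [0.0, -3.141, 0.0]
force: [0.0, 0.9, -0.5]
width: 0.172
finger_force: 30.0
clock: 57.12
ee_pos: [0.4791, 0.2848, 0.062]
orientation: [0.0, -3.141, 0.0]
force: [-0.3, 0.2, -0.7]
width: 0.176
finger_force: 30.0
```

```bash
python3 -m jog '0 0 .3 0;0 0 0 0'; python3 -m jog '0 0 .3 0;0 0 0 0'; python3 -m jog '0 0 .2 0;0 0 0 0'; python3 -m jog '0 0 .1 0;0 0 0 0';python3 -m jog '0 0 .1 0;0 0 0 0'
```

```text
clock: 57.38
ee_pos: [0.479, 0.2848, 0.0558]
orientation: [0.0, -3.141, 0.001]
force: [0.4, -0.1, -1.2]
width: 0.173
finger_force: 30.0
clock: 57.62
ee_pos: [0.479, 0.2848, 0.0498]
orientation: [0.0, -3.141, 0.001]
force: [-0.3, -0.3, -0.6]
width: 0.173
finger_force: 30.0
clock: 57.88
ee_pos: [0.4792, 0.2849, 0.046]
orientation: [0.0, -3.141, 0.0]
force: [-0.0, 0.7, -1.6]
width: 0.17
finger_force: 30.0
clock: 58.12
ee_pos: [0.4796, 0.2852, 0.0446]
orientation: [-0.0, 3.141, 0.001]
force: [-0.1, -1.1, 1.5]
width: 0.17
finger_force: 30.0
clock: 58.38
ee_pos: [0.4799, 0.2855, 0.0443]
orientation: [-0.0, 3.14, 0.002]
force: [-5.8, -3.4, 18.6]
width: 0.174
finger_force: 30.0
```

```bash
python3 -m jog '0 0 0 0;0 0 0 0;0 0 0 0;0 0 -1 0;0 0 -1 0;0 0 -1 0;0 0 -1 0;0 0 -1 0;0 -1 -1 0;0 -1 0 0;0 -1 0 0;0 -1 0 0' 45
python3 - <<'E'
from h import *
for cam,z in(('top',.063),('side',.034)):
    c,im=snap(cam)
    for o in cen(cam,'pot_1',c,z): print(cam,*o)
c,im=snap('top');cv2.imwrite('pics/tpots.png',im)
go(.60,-.197,.10)
E
```

```text
clock: 59.88
ee_pos: [0.4789, 0.2033, 0.1614]
orientation: [-0.0, -3.14, 0.001]
force: [-0.5, -0.3, -0.2]
width: 0.515
finger_force: 0.0
top 0.91 [484.  271.9] [ 0.5286 -0.4339  0.063 ] [30.  26.3] 11.3
top 0.84 [399.3 354.3] [ 0.3504 -0.2461  0.063 ] [25.6 21.5] 37.6
top 0.69 [320.  152.3] [ 0.7954 -0.0719  0.063 ] [22.3 27.3] 21.8
top 0.67 [432.6 262.9] [ 0.5469 -0.3213  0.063 ] [24.3 23.6] 8.1
top 0.61 [355.6 225.8] [ 0.6273 -0.1526  0.063 ] [25.5 24.7] 80.5
side 0.96 [202.1 218.7] [ 0.8041 -0.0719  0.034 ] [39.6 31.8] 81.9
side 0.61 [441.4 204.4] [ 0.3466 -0.2515  0.034 ] [35.  36.1] 38.7
side 0.56 [286.6 211. ] [ 0.6482 -0.1416  0.034 ] [36.2  7.3] 83.1
side 0.45 [363.8 167.6] [ 0.528  -0.3245  0.034 ] [ 6.8 25.5] 4.8
side 0.39 [240.6 391.6] [0.589  0.2731 0.034 ] [117.   21.4] 17.8
ee [0.4792 0.2054 0.1621] heading tool x -179.96 units [ -6.029 -20.127   3.1  ] t 60.1
```

```bash
python3 -m jog '-.6 -1 0 0;-.6 -1 0 0;-.6 -1 0 0;-.6 -1 0 0;-.6 -1 0 0;-.6 -1 0 0;-.6 -1 0 0;-.6 -1 0 0;-.6 -1 0 0;-.6 -1 0 0;-.6 -1 0 0;-.6 -1 0 0' 86; python3 -m jog '-.25 -1 0 0;0 -1 0 0;0 -1 0 0;0 -1 0 0;0 -1 0 0;0 -.9 0 0;0 0 1 0;0 0 1 0;0 0 1 0;0 0 0 0'; python3 -c "
from h import *
go(.628,-.152,.005)"
```

```text
clock: 61.62
ee_pos: [0.624, -0.0344, 0.1619]
orientation: [0.003, -3.141, -0.001]
force: [0.4, 0.2, 0.5]
width: 0.983
finger_force: 0.0
clock: 62.88
ee_pos: [0.6271, -0.1518, 0.0996]
orientation: [0.002, -3.138, -0.001]
force: [-0.0, -1.1, -0.6]
width: 0.99
finger_force: 0.0
ee [ 0.6271 -0.1518  0.0996] heading tool x -179.93 units [-0.063 -0.012  4.731] t 62.9
```

```bash
python3 -m jog '0 0 1 0;0 0 1 0;0 0 1 0;0 0 1 0;0 0 .7 0;0 0 0 0;0 0 0 0'; python3 -m jog '0 0 0 0;0 0 0 0;0 0 0 0;0 0 0 0;0 0 0 0;0 0 0 0;0 0 0 0;0 0 0 0;0 0 0 0;0 0 0 0' 40
```

```text
clock: 63.75
ee_pos: [0.6289, -0.1531, 0.0089]
orientation: [-0.0, 3.141, -0.0]
force: [-0.4, 0.3, -0.5]
width: 0.988
finger_force: 0.0
clock: 65.0
ee_pos: [0.6285, -0.153, 0.0083]
orientation: [-0.0, 3.142, 0.0]
force: [-0.0, 0.9, 0.9]
width: 0.564
finger_force: 27.5
```

```bash
python3 -m jog '0 0 0 0;0 0 0 0;0 0 -.5 0;0 0 -.5 0;0 0 0 0;0 0 0 0';python3 - <<'E'
from h import *
c,im=snap('side');c2,i2=snap('wrist');ct,it=snap('top')
go(.6,-.195,.008)
cv2.imwrite('pics/a13.png',np.hstack([cv2.resize(im[110:290,190:430],(400,300)),cv2.resize(i2,(400,300))]))
E
```

```text
clock: 65.75
ee_pos: [0.6284, -0.1529, 0.0283]
orientation: [-0.0, 3.142, 0.0]
force: [-0.4, 0.0, -0.3]
width: 0.562
finger_force: 27.6
ee [ 0.6282 -0.1529  0.028 ] heading tool x -179.98 units [ 1.41  -2.107  0.998] t 65.9
```

View pics/a13.png

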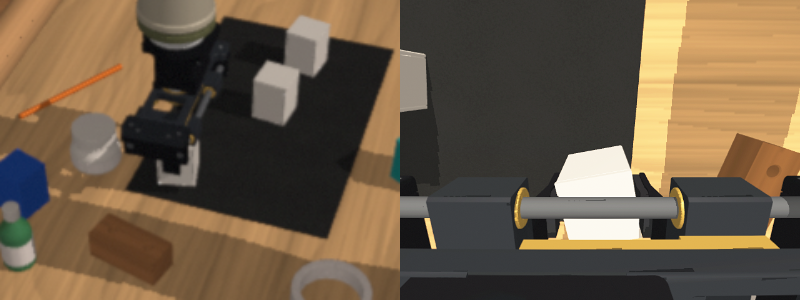

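```bash
python3 -m jog '.7 -.8 0 0;.7 -.8 0 0;0 -.5 0 0;0 0 .5 0;0 0 .5 0;0 0 0 0'; python3 -m jog '0 0 0 0;0 0 0 0;0 0 0 0;0 0 0 -.75;0 0 0 -.75;0 0 0 0' 62; python3 -m jog '0 0 0 0;0 0 0 0;0 0 0 0;0 0 0 0;0 0 0 0;0 0 0 0' 40
```

```text
clock: 66.65
ee_pos: [0.6007, -0.194, 0.0073]
orientation: [0.002, -3.141, -0.001]
force: [-0.2, -0.2, -1.9]
width: 0.548
finger_force: 28.2
clock: 67.4
ee_pos: [0.6005, -0.195, 0.0084]
orientation: [-0.282, 3.129, 0.0]
force: [-0.0, -1.4, 0.5]
width: 0.718
finger_force: 0.0
clock: 68.15
ee_pos: [0.6005, -0.1949, 0.0083]
orientation: [0.283, -3.129, -0.0]
force: [0.8, 0.6, 0.3]
width: 0.525
finger_force: 29.8
```

```bash
python3 -m jog '0 0 -.3 0;0 0 0 .75;0 0 0 .75;0 0 .2 0;0 0 .1 0;0 0 0 0'; python3 -m jog '0 0 0 0;0 0 0 0;0 0 -1 0;0 0 -1 0;0 0 -1 0;0 0 -1 0;0 0 0 0' 70; python3 -m jog '-1 0 0 0;-1 0 0 0;-1 0 0 0;-.2 0 0 0;0 0 1 0;0 0 1 0;0 0 .8 0;0 0 0 0;0 0 0 0' 0; python3 -c "
from h import *
go(.6325,-.195,.03)"
```

```text
clock: 68.9
ee_pos: [0.6004, -0.195, 0.0083]
orientation: [0.002, -3.142, -0.0]
force: [-0.6, 0.6, 1.9]
width: 0.528
finger_force: 29.8
clock: 69.78
ee_pos: [0.6017, -0.1954, 0.0907]
orientation: [-0.0, 3.138, -0.001]
force: [0.0, 0.2, -0.3]
width: 0.804
finger_force: 0.0
clock: 70.9
ee_pos: [0.6647, -0.1952, 0.0327]
orientation: [-0.0, 3.141, -0.0]
force: [-0.3, -0.5, 0.5]
width: 0.007
finger_force: 0.0
ee [ 0.6647 -0.1952  0.0327] heading tool x -180.0 units [1.608 0.008 0.136] t 70.9
```

Push over (first tip), then check where it landed.

```bash
python3 -m jog '.6 0 0 0;.6 0 0 0;.6 0 0 0;.6 0 0 0;.6 0 0 0;.5 0 0 0;.3 0 0 0;0 0 0 0;0 0 0 0;-1 0 0 0;0 0 0 0'
python3 - <<'E'
from h import *
for cam,z in(('top',.049),('side',.026)):
    c,im=snap(cam)
    for o in cen(cam,'pot_1',c,z): print(cam,*o)
E
```

```text
clock: 72.28
ee_pos: [0.6094, -0.1945, 0.032]
orientation: [-0.002, 3.141, -0.0]
force: [-0.2, -0.5, 0.3]
width: 0.005
finger_force: 0.0
top 0.86 [319.3 152.2] [ 0.8003 -0.0702  0.049 ] [23.  27.7] 24.0
top 0.7 [400.9 355.4] [ 0.347  -0.2519  0.049 ] [26.2 22. ] 36.0
top 0.62 [432.1 263.3] [ 0.5476 -0.3236  0.049 ] [25.2 24. ] 8.1
top 0.59 [483.5 272.1] [ 0.5294 -0.4376  0.049 ] [29.4 24.7] 11.3
side 0.92 [373.3 136.7] [ 0.534  -0.4547  0.026 ] [25.2 34.1] 4.8
side 0.92 [354.5 164.9] [ 0.5518 -0.3378  0.026 ] [25.4 35.6] 7.6
side 0.85 [201.9 218.4] [ 0.8092 -0.08    0.026 ] [37.9 34.8] 48.8
side 0.7 [337.5 202.2] [ 0.5569 -0.2058  0.026 ] [26.  38.4] 4.1
side 0.68 [441.1 204.6] [ 0.3472 -0.2597  0.026 ] [32.7 41. ] 14.0
```

```bash
cat >> h.py <<'E'
def boxes(cam,n='pot_1'):
    c,im=snap(cam)
    for d in ctrl.silhouettes(cam,n):
        v,u=np.nonzero(d['pixels'])
        if d['confidence']>.2:print(cam,round(d['confidence'],2),'u',u.min(),u.max(),'v',v.min(),v.max(),'n',len(u))
    return c,im
E
python3 - <<'E'
from h import *
c,im=boxes('side')
for z,nm in((.065,'stand'),(.049,'lie')):
    hx=.023 if z>.06 else .031
    for cx in((.555,) if z>.06 else (.546,)):
        q=np.array([proj(c,[cx+a*hx,-.195+b*.023,h]) for a in(-1,1) for b in(-1,1) for h in(.003,z)]);print(nm,q.min(0),q.max(0))
E
```

```text
side 0.92 u 325 350 v 184 221 n 818
side 0.9 u 341 369 v 147 184 n 860
side 0.79 u 424 459 v 185 225 n 1067
side 0.76 u 360 387 v 119 155 n 763
side 0.73 u 184 218 v 199 240 n 1034
stand [323.39471231 182.50025992] [351.35406859 223.14984905]
lie [323.8550342  188.46477194] [358.95936507 224.75294163]
```

```bash
python3 -m jog '0 0 -.42 0;0 0 0 0;.5 0 0 0;.5 0 0 0;.3 0 0 0;.3 0 0 0;.3 0 0 0;.3 0 0 0;.3 0 0 0;.3 0 0 0;0 0 0 0'
python3 - <<'E'
from h import *
boxes('side');boxes('top')
E
```

```text
clock: 73.95
ee_pos: [0.552, -0.195, 0.0407]
orientation: [-0.0, -3.141, -0.0]
force: [-0.1, 0.6, -0.2]
width: 0.004
finger_force: 0.0
side 0.87 u 364 387 v 120 154 n 538
side 0.8 u 346 382 v 192 228 n 987
side 0.73 u 232 262 v 177 213 n 915
side 0.72 u 350 368 v 151 184 n 286
side 0.63 u 184 219 v 199 240 n 1026
side 0.63 u 266 424 v 129 252 n 8547
side 0.58 u 425 458 v 185 225 n 995
top 0.95 u 468 499 v 259 285 n 695
top 0.75 u 401 414 v 349 371 n 165
top 0.6 u 307 332 v 137 168 n 621
top 0.48 u 148 256 v 191 315 n 10573
top 0.46 u 432 445 v 253 275 n 213
```

```bash
python3 -m jog '-.7 0 0 0;0 0 1 0;0 0 1 0;0 0 .4 0;0 0 0 0;.7 0 0 0;0 0 0 0'; python3 -m jog '.15 0 -.45 0;.15 0 -.45 0;.3 0 -.3 0;.3 0 -.3 0;.3 0 -.3 0;.3 0 -.3 0;.3 0 -.3 0;.4 0 0 0;.4 0 0 0;.4 0 0 0;.4 0 0 0;0 0 0 0'
python3 - <<'E'
from h import *
boxes('side')
E
```

```text
clock: 75.03
ee_pos: [0.5514, -0.1954, -0.0067]
orientation: [0.001, 3.141, 0.0]
force: [0.2, 0.2, -0.2]
width: 0.004
finger_force: 0.0
clock: 76.53
ee_pos: [0.4838, -0.1951, 0.0407]
orientation: [-0.0, -3.141, -0.0]
force: [-0.4, 0.2, 1.0]
width: 0.004
finger_force: 0.1
side 0.79 u 367 400 v 190 228 n 889
side 0.77 u 425 458 v 186 225 n 991
side 0.67 u 342 357 v 147 179 n 314
side 0.59 u 185 218 v 200 240 n 961
side 0.45 u 364 412 v 265 309 n 1241
```

```bash
python3 -m jog '.3 0 0 0;.3 0 0 0;0 0 0 0;-.5 0 0 0;-1 0 0 0;-1 0 0 0;0 0 -1 0;0 0 -1 0;-1 0 -1 0;-1 0 -1 0;-1 0 0 0;0 0 0 0'
python3 - <<'E'
from h import *
c,im=boxes('side');ct,it=boxes('top')
for x in(.44,.46,.48):
    q=np.array([proj(c,[x+a*.023,-.195+b*.023,h]) for a in(-1,1) for b in(-1,1) for h in(.003,.065)]);print(x,q.min(0),q.max(0))
s=im[150:260,330:440];print(s.shape);a=cv2.resize(s,(400,400));u,v=proj(ct,[.46,-.195,.04]).astype(int)
b=cv2.resize(it[v-35:v+35,u-35:u+35],(400,400));cv2.imwrite('pics/a14.png',np.hstack([a,b]))
E
```

```text
clock: 78.12
ee_pos: [0.583, -0.1945, 0.1201]
orientation: [0.002, -3.141, 0.0]
force: [-0.3, 0.3, -0.3]
width: -0.001
finger_force: 0.0
side 0.97 u 361 387 v 120 154 n 726
side 0.9 u 376 403 v 193 232 n 867
side 0.65 u 184 219 v 199 240 n 1000
side 0.63 u 424 458 v 185 225 n 1071
side 0.61 u 340 369 v 146 184 n 898
top 0.97 u 468 498 v 259 283 n 627
top 0.92 u 308 331 v 138 167 n 515
top 0.57 u 408 415 v 351 364 n 58
top 0.51 u 431 446 v 253 276 n 210
top 0.29 u 227 247 v 206 290 n 900
0.44 [377.25264962 192.82025256] [406.64573076 234.1577315 ]
0.46 [367.7489721  191.00094309] [396.88372572 232.21513685]
0.48 [358.30425222 189.19218467] [387.18457326 230.2846659 ]
(110, 110, 3)
```

Run:
```python
from h import *
c,im=snap('side');np.set_printoptions(linewidth=150)
def g(u0,u1,v0,v1): print(cv2.resize(cv2.cvtColor(im[v0:v1,u0:u1],cv2.COLOR_BGR2GRAY),(14,13),interpolation=cv2.INTER_AREA))
g(376,404,193,233);g(361,388,120,155)
```

```text
[[ 28  26  40 127 140 114 119 104  85  76  62  46  41  33]
 [ 27  27  87 153 122 121 121 122 125 125 125 133 135 113]
 [ 27  38 143 155 122 121 121 121 120 120 119 118 118 145]
 [ 27  81 169 140 121 119 119 119 118 118 117 117 122 164]
 [ 33 124 163 136 127 126 122 118 118 118 117 118 144 152]
 [ 40 113 124 125 131 138 134 137 143 134 137 131 162 141]
 [ 50 122 121 121 121 121 121 122 122 123 127 126 158 124]
 [ 63 127 121 121 121 121 121 121 121 121 122 132 157 113]
 [ 75 121 120 121 121 121 120 120 118 118 120 135 156 124]
 [ 91 123 121 120 121 121 120 119 119 118 119 139 154 141]
 [109 123 120 120 120 120 120 121 121 121 118 144 145 140]
 [104 119 122 122 121 121 121 121 121 121 126 150 143 140]
 [ 38  46  55  67  81  91 105 109 112 121 124 145 142 140]]
[[143 143 141 151 168 172 170 164 158 150 145 144 146 151]
 [143 141 153 170 173 173 173 173 173 173 171 169 165 162]
 [113 153 171 173 173 173 173 173 173 174 174 174 173 167]
 [ 90 150 161 168 172 173 173 173 173 173 173 174 172 164]
 [ 79 114 121 128 134 146 158 166 170 172 173 171 169 149]
 [ 87 113 116 115 116 116 119 124 133 151 168 170 167 114]
 [ 99 114 116 116 116 116 115 116 116 138 166 169 165  92]
 [107 115 116 115 116 116 116 115 116 144 169 170 164  82]
 [106 117 116 116 116 116 116 116 118 147 169 169 156  68]
 [104 115 116 116 116 116 116 116 120 150 169 169 143  53]
 [114 117 116 116 115 115 115 116 121 158 169 146  73  30]
 [164 159 146 137 123 116 115 116 124 164 149  74  30  27]
 [173 173 173 171 121  94 106 113 124 134  68  30  27  27]]
```

```bash
python3 -m jog '-1 -1 -1 0;-1 -1 -1 0;-1 -1 -1 0;0 -1 -1 0;0 -1 0 0;0 -1 0 0;0 -1 0 0;0 -1 0 0;0 -1 0 0;0 0 0 0;0 0 0 0'
python3 - <<'E'
from h import *
c,im=snap('wrist','wpots.png');print(ctrl.get_state()['ee_pos'])
g=cv2.cvtColor(im,cv2.COLOR_BGR2GRAY)
for d in ctrl.silhouettes('wrist','pot_1'):
    m=np.asarray(d['pixels']);v,u=np.nonzero(m);x=g[m]
    t,_=cv2.threshold(x,0,255,cv2.THRESH_OTSU)
    mm=(m&(g>t)).astype(np.uint8);n,l,s,ce=cv2.connectedComponentsWithStats(mm);k=1+np.argmax(s[1:,4]);vv,uu=np.nonzero(l==k)
    w=np.array([plane(c,a,b,.065)[:2] for a,b in zip(uu,vv)],np.float32)
    r=cv2.minAreaRect(w*1000);print(round(d['confidence'],2),'u',u.min(),u.max(),'v',v.min(),v.max(),'thr',t,'n',len(uu),np.round(r[0],1),np.round(r[1],1),round(r[2],1))
E
```

```text
clock: 79.75
ee_pos: [0.6428, -0.3744, 0.2006]
orientation: [-0.001, 3.141, 0.001]
force: [-0.5, 1.1, 0.1]
width: 0.004
finger_force: 0.0
[ 0.64298843 -0.37397437  0.20070573]
0.97 u 205 275 v 50 122 thr 199.0 n 3439 [ 529.3 -440.8] [45.7 45.8] 77.9
0.93 u 342 412 v 76 142 thr 200.0 n 3372 [ 547.  -325.7] [45.9 46.1] 80.8
0.91 u 554 598 v 348 389 thr 93.0 n 13 [ 804.4 -110.8] [12.8  0.7] 46.8
0.82 u 489 578 v 0 21 thr 160.0 n 56 [ 481.5 -224.8] [38.1  3.3] 85.3
```

```bash
python3 -m jog '1 .5 0 0;1 .5 0 0;1 .5 0 0;1 .5 0 0;.8 .4 0 0;0 0 1 .67;0 0 1 .67;0 0 1 0;0 0 1 0;0 0 1 0;0 0 1 0;0 0 0 0' 70; python3 -c "
from h import *
go(.547,-.3257,.008)"
```

```text
clock: 81.35
ee_pos: [0.5455, -0.3264, 0.0787]
orientation: [-0.252, -3.128, -0.002]
force: [0.1, 0.3, -0.5]
width: 0.803
finger_force: 0.0
ee [ 0.5455 -0.3264  0.0787] heading tool x 170.81 units [-0.081  0.046  3.532] t 81.3
```

```bash
python3 -m jog '-.08 .05 1 0;0 0 1 0;0 0 1 0;0 0 .5 0;0 0 0 0;0 0 0 0'; python3 -m jog '0 0 0 0;0 0 0 0;0 0 0 0;0 0 0 0;0 0 0 0;0 0 0 0;0 0 0 0;0 0 -.4 0;0 0 -.4 -.67;0 0 0 -.67;-1 0 0 0;-1.0 0 0 0' 40;  python3 -m jog '0 0 0 0;0 0 .4 0;0 0 .4 0;0 0 0 0;0 0 0 0'
```

```text
clock: 82.1
ee_pos: [0.5486, -0.3266, 0.0113]
orientation: [0.252, 3.131, -0.001]
force: [-0.6, -0.6, 0.5]
width: 0.805
finger_force: 0.0
clock: 83.6
ee_pos: [0.5886, -0.3264, 0.0271]
orientation: [0.0, 3.141, -0.0]
force: [0.8, 0.1, -0.3]
width: 0.522
finger_force: 30.0
clock: 84.22
ee_pos: [0.5876, -0.3263, 0.0103]
orientation: [-0.0, -3.141, -0.0]
force: [-1.1, -0.1, -0.7]
width: 0.526
finger_force: 30.0
```

```bash
python3 -m jog '0 0 0 0;0 0 0 0;0 0 -1 0;0 0 -1 0;0 0 -1 0;0 0 -1 0;0 0 0 0' 65; python3 -m jog '-1 0 0 0;-1 0 0 0;-1 0 0 0;-.2 0 0 0;0 0 1 0;0 0 1 0;0 0 .5 0;0 0 0 0;0 0 0 0' 0
```

```text
clock: 85.1
ee_pos: [0.5893, -0.3269, 0.0931]
orientation: [-0.0, 3.138, -0.002]
force: [0.5, -0.2, 0.6]
width: 0.75
finger_force: 0.0
clock: 86.22
ee_pos: [0.6525, -0.3265, 0.0413]
orientation: [-0.0, 3.141, -0.001]
force: [-0.7, 0.4, -0.0]
width: 0.009
finger_force: 0.0
```

```bash
python3 -m jog '.6 0 0 0;.5 0 0 0;.5 0 0 0;.3 0 0 0;.3 0 0 0;.3 0 0 0;.3 0 0 0;.3 0 0 0;.3 0 0 0;0 0 0 0;0 0 0 0'
python3 - <<'E'
from h import *
c,im=boxes('side');go(.585,-.326,.04)
def bx(cx,cy,hx,z):
    q=np.array([proj(c,[cx+a*hx,cy+b*.023,h]) for a in(-1,1) for b in(-1,1) for h in(.003,z)]);return np.r_[q.min(0),q.max(0)].round()
print(bx(.5876-.023-.031,-.327,.031,.049),bx(.552,-.327,.023,.065))
E
```

```text
clock: 87.6
ee_pos: [0.5844, -0.3262, 0.0408]
orientation: [-0.001, 3.141, 0.0]
force: [0.6, -0.3, 0.6]
width: 0.006
finger_force: 0.0
side 0.96 u 346 376 v 154 184 n 814
side 0.89 u 360 386 v 120 154 n 752
side 0.65 u 424 459 v 185 225 n 1069
side 0.62 u 182 308 v 365 426 n 1881
side 0.57 u 376 404 v 193 233 n 912
side 0.56 u 183 219 v 199 241 n 1062
ee [ 0.5845 -0.3261  0.0407] heading tool x -179.97 units [-0.027  0.006  0.034] t 87.7
[345. 153. 378. 186.] [340. 146. 367. 184.]
```

```bash
python3 -m jog '-.7 0 0 0;0 0 1 0;0 0 1 0;0 0 .4 0;0 0 0 0;.7 0 0 0;.5 0 0 0;0 0 0 0';python3 -m jog '.15 0 -.45 0;.15 0 -.45 0;.3 0 -.3 0;.3 0 -.3 0;.3 0 -.3 0;.3 0 -.3 0;.3 0 -.3 0;.4 0 0 0;.4 0 0 0;.4 0 0 0;.4 0 0 0;0 0 0 0'; python3 -m jog '.3 0 0 0;.3 0 0 0;0 0 0 0;-.5 0 0 0;-1 0 0 0;-1 0 0 0;0 0 -1 0;0 0 -1 0;0 -1 -1 0;0 -1 -1 0;0 0 -1 0;0 0 0 0'
python3 - <<'E'
from h import *
c,im=boxes('side');go(.5293,-.4408,.008)
def bx(cx,cy,hx,z):
    q=np.array([proj(c,[cx+a*hx,cy+b*.023,h]) for a in(-1,1) for b in(-1,1) for h in(.003,z)]);return np.r_[q.min(0),q.max(0)].round()
print(bx(.4796,-.327,.023,.065))
E
```

```text
clock: 88.7
ee_pos: [0.5738, -0.3267, -0.0067]
orientation: [0.001, 3.141, -0.0]
force: [0.3, -0.5, -0.1]
width: 0.011
finger_force: 0.0
clock: 90.2
ee_pos: [0.5062, -0.3266, 0.0414]
orientation: [0.0, 3.14, -0.0]
force: [0.7, -0.5, 3.2]
width: 0.003
finger_force: 1.4
clock: 91.7
ee_pos: [0.5449, -0.3663, 0.1431]
orientation: [-0.0, 3.138, -0.001]
force: [0.3, 0.4, -0.3]
width: 0.008
finger_force: 0.0
side 0.91 u 376 403 v 193 232 n 904
side 0.83 u 360 387 v 119 155 n 753
side 0.78 u 184 219 v 199 239 n 1027
side 0.77 u 424 459 v 185 225 n 1040
side 0.67 u 375 400 v 153 189 n 769
side 0.55 u 266 424 v 120 251 n 11176
ee [ 0.5443 -0.3651  0.1406] heading tool x -179.93 units [ 0.758 -3.791  6.626] t 91.8
[372. 152. 399. 190.]
```

```bash
python3 -m jog '.4 -1 0 0;.36 -1 0 0;0 -1 0 0;0 -.79 0 0;0 0 0 .88;0 0 0 .88;0 0 1 0;0 0 1 0;0 0 1 0;0 0 0 0' 70; python3 -c "
from h import *
go(.5293,-.4408,.008)"
```

```text
clock: 93.05
ee_pos: [0.5279, -0.4411, 0.0779]
orientation: [-0.329, -3.121, -0.003]
force: [0.4, 0.4, -1.1]
width: 0.801
finger_force: 0.0
ee [ 0.5279 -0.4411  0.0779] heading tool x 167.95 units [-0.08   0.021  3.494] t 93.0
```

```bash
python3 -m jog '-.08 0 1 0;0 0 1 0;0 0 1 0;0 0 .45 0;0 0 0 0;0 0 0 0'; python3 -m jog '0 0 0 0;0 0 0 0;0 0 0 0;0 0 0 0;0 0 0 0;0 0 0 0;0 0 0 0;0 0 -.4 0;0 0 -.4 -.88;0 0 0 -.88;-1 0 0 0;-1 0 0 0' 40;  python3 -m jog '-1 0 0 0;0 0 0 0;0 0 .4 0;0 0 .4 0;0 0 0 0;0 0 0 0'; python3 -m jog '0 0 0 0;0 0 0 0;0 0 -1 0;0 0 -1 0;0 0 -1 0;0 0 -1 0;0 0 0 0' 65; python3 -m jog '-1 0 0 0;-1 0 0 0;-1 0 0 0;-.2 0 0 0;0 0 1 0;0 0 1 0;0 0 .5 0;0 0 0 0;0 0 0 0' 0
```

```text
clock: 93.8
ee_pos: [0.531, -0.4428, 0.0125]
orientation: [0.331, 3.123, -0.001]
force: [0.4, -0.1, -0.0]
width: 0.808
finger_force: 0.0
clock: 95.3
ee_pos: [0.5709, -0.4426, 0.0281]
orientation: [0.0, 3.142, -0.0]
force: [0.8, -0.0, -1.0]
width: 0.528
finger_force: 30.0
clock: 96.05
ee_pos: [0.59, -0.4425, 0.0113]
orientation: [-0.001, -3.141, -0.0]
force: [0.7, 1.3, -0.8]
width: 0.526
finger_force: 30.0
clock: 96.92
ee_pos: [0.5916, -0.4432, 0.0944]
orientation: [-0.0, 3.138, -0.003]
force: [0.1, 0.7, -0.1]
width: 0.748
finger_force: 0.0
clock: 98.05
ee_pos: [0.6549, -0.4427, 0.0424]
orientation: [-0.0, 3.141, -0.001]
force: [0.7, -0.2, 0.5]
width: 0.008
finger_force: 0.0
```

```bash
python3 -m jog '.6 0 .08 0;.6 0 0 0;.5 0 0 0;.3 0 0 0;.3 0 0 0;.3 0 0 0;.3 0 0 0;.3 0 0 0;.3 0 0 0;0 0 0 0;0 0 0 0'
python3 - <<'E'
from h import *
c,im=boxes('side');go(.585,-.443,.04)
def bx(cx,cy,hx,z):
    q=np.array([proj(c,[cx+a*hx,cy+b*.023,h]) for a in(-1,1) for b in(-1,1) for h in(.003,z)]);return np.r_[q.min(0),q.max(0)].round()
print(bx(.588-.023-.031,-.443,.031,.049),bx(.552,-.443,.023,.065))
E
```

```text
clock: 99.42
ee_pos: [0.5848, -0.4423, 0.0401]
orientation: [-0.001, 3.141, 0.0]
force: [0.0, -0.1, -0.6]
width: 0.006
finger_force: 0.0
side 0.97 u 355 386 v 125 154 n 792
side 0.79 u 374 400 v 153 189 n 781
side 0.78 u 376 403 v 193 233 n 903
side 0.69 u 424 459 v 185 225 n 1052
side 0.66 u 184 218 v 199 240 n 1056
side 0.64 u 182 309 v 366 427 n 1871
ee [ 0.5849 -0.4422  0.0401] heading tool x -179.97 units [-0.006 -0.039  0.003] t 99.5
[357. 124. 388. 155.] [353. 117. 378. 153.]
```

Lying as predicted; second tip, then a final look.

```bash
python3 -m jog '-.7 0 0 0;0 0 1 0;0 0 1 0;0 0 .38 0;0 0 0 0;.7 0 0 0;.5 0 0 0;0 0 0 0';python3 -m jog '.15 0 -.45 0;.15 0 -.45 0;.3 0 -.3 0;.3 0 -.3 0;.3 0 -.3 0;.3 0 -.3 0;.3 0 -.3 0;.4 0 0 0;.4 0 0 0;.4 0 0 0;.4 0 0 0;0 0 0 0'; python3 -m jog '.3 0 0 0;.3 0 0 0;0 0 0 0;-.5 0 0 0;-1 0 0 0;-1 0 0 0;0 0 -1 0;0 0 -1 0;-1 0 -1 0;-1 0 -1 0;-1 0 -1 0;0 0 0 0'
python3 - <<'E'
from h import *
c,im=boxes('side');ct,it=snap('top')
print(ctrl.get_state()['clock'])
A=cv2.resize(im[100:250,300:500],(800,600))[:, :]
a=cv2.resize(im[110:240,330:430],(400,520));b=cv2.resize(im[290:440,180:380],(400,300));d=cv2.resize(it[200:340,100:520],(400,220))
cv2.imwrite('pics/fin.png',np.hstack([a,np.vstack([b,d])]))
E
```

```text
clock: 100.52
ee_pos: [0.574, -0.4431, -0.0068]
orientation: [0.002, 3.141, -0.001]
force: [0.9, 0.5, 0.8]
width: 0.003
finger_force: 0.0
clock: 102.02
ee_pos: [0.5064, -0.4428, 0.0411]
orientation: [0.001, 3.141, -0.001]
force: [-0.4, 0.8, 2.2]
width: 0.004
finger_force: 1.7
clock: 103.52
ee_pos: [0.6059, -0.4429, 0.1434]
orientation: [-0.002, 3.138, -0.004]
force: [-0.7, 0.1, -1.1]
width: 0.005
finger_force: 0.0
side 0.93 u 376 404 v 192 233 n 920
side 0.92 u 424 458 v 186 224 n 1011
side 0.78 u 384 408 v 124 157 n 620
side 0.66 u 374 400 v 153 189 n 815
side 0.62 u 184 218 v 199 240 n 982
103.675
```

View pics/fin.png

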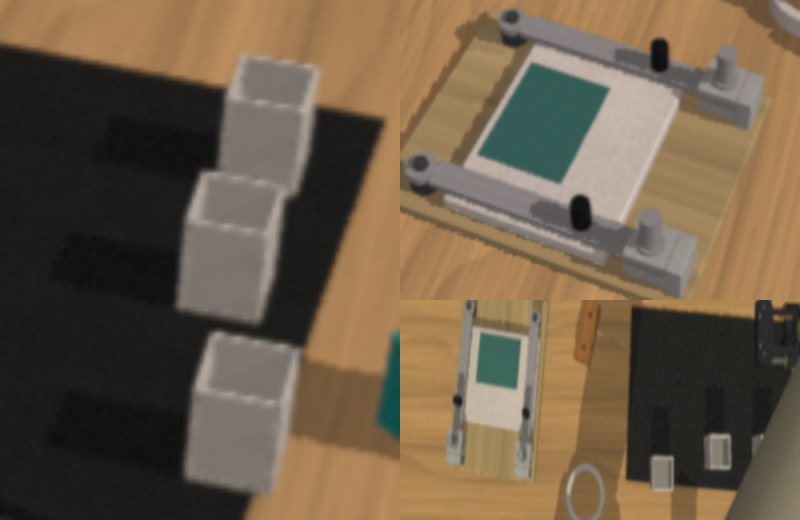

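```bash
python3 -c "
from station import ctrl
print(ctrl.close_job())"
```

```text
the job is handed in; nothing more can be done
None
```

The job is handed in, with no verdict returned: in the last camera view both bars are closed with their pins seated, all three rinse pots stand mouth-up on the mat (one near its robot-side edge), and the robot never worked at the bottle, jar or tape roll.

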